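Return the gel frames to their slotted holders

ROBOT

A 6-joint arm with a two-finger parallel gripper is mounted at the origin on the work surface. World frame = base frame: x ahead of the robot, y to its left, z up, the work surface at z = 0. Lengths are in m, angles in rad, forces in N, time in s.
With the tool pointing down it reaches from about 0.325 to 0.875 m from the base axis. Payload 4.4 kg.
Tool frame: the origin (TCP) lies between the finger pads; the fingertips stand ctrl.nose_length ahead of it and the grasp point (between the pads) lies 6 mm ahead of it (ctrl.nose_length is the distance from the TCP to the fingertips, in m); x points along the fingers, z is the direction in which the jaws open and shut, and the axes are right-handed (so a half turn about x gives the same grasp; the last joint's range is limited). The gripper opens to 85 mm and grips with 20 to 120 N. Pads are 22 mm wide; open, the fingers measure 114 mm over their backs; the gripper's body (76 mm by 85 mm) begins 54 mm behind the grasp point. The pads swing forward as they close: fully open they stand 13 mm farther back than shut.
Start: joints at [0.983, 0.207, 1.542, -0, 1.393, -0.15], TCP at [0.244, 0.521, 0.22] pointing down, gripper open.
Joint ranges: [-2.73, 2.73], [-0.86, 2.22], [0.23, 2.46], [-1.11, 4.25], [0.08, 2.63], [-2.82, 2.82]. Speed limits (rad/s): [2.79, 2.79, 3.14, 3.14, 3.14, 3.14].

INTERFACE

Orientations are given as [roll, pitch, yaw] about the fixed x, y, z axes, in that order (R = Rz(yaw) Ry(pitch) Rx(roll)).
In Python, from plant import state, vision, ctrl gives the robot as it stands.
- The arm moves only by the tool carry_out, never from a script. Its argument "plan" is a list of rows, each an object with "turn": the turn, a rotation vector about the tool's x, y, z in rad, a list of three; "delta_pos": the shift along the tool's x, y, z in mm, a list of three; "gripper": the finger opening in mm, from 0 to 85.4. A call has 1 to 5 rows; each row shifts and turns the commanded pose from where the row before left it, along the tool's axes as they then stand; what a row does not reach is not made up. A row lasts 1/8 s, in which the tool goes at most 62.5 mm and 10.7 degrees, less where a joint would pass 70% of its speed; a pose out of reach is approached as far as the arm can. A call with a gripper value outside its range is refused whole. The fingers move at their own pace and stop on an object; "squeeze" is the grip in N (left out, the last holds). Time passes only in rows, so rows that do not move let the fingers close. It gives the time, the measured TCP pose, the force and the opening at its end, in the units of the state.
- state(): the state, without advancing time (a new reading comes with each control period).
- vision.grab_frame(name): name is "scene" or "top" or "wrist"; returns the picture (400x640x3 uint8, red, green, blue); there is no depth.
- vision.get_calibration(name): a dict with "intrinsics" (3x3 intrinsics, pixels), "k1" (the pictures are not rectified: a ray, as slopes to the right and down, at radius r is drawn at 1 + k1 r^2 times it, then the intrinsics apply), "rvec" (rotation vector, rad) and "tvec" (3), from world to camera coordinates, as OpenCV has them; the wrist camera has in their place "T_tool_cam" (4x4, takes a point from camera to tool coordinates, whose origin is the TCP and whose axes are the tool frame's). Camera axes: x right, y down, z forward; pixel columns grow to the right and rows downward; lengths in m; the calibration is good to about 2 mm. A picture is of the moment at which its call begins: read the wrist's pose just before it. get_calibration takes no time and is no camera call.
- ctrl.hand_in(): hands the job in, once; it reports no verdict.
The state is a dict: "clock": time; "q": joint angles; "qvel": joint speeds; "joint_torque": joint torques, N m; "eef_pos": TCP position; "eef_rot": TCP orientation; "force": force on the tool from outside, world axes, zero at the start; "wrist_torque": the same for the moment, N m; "gripper_width": opening from 0.0 (shut) to 1.0 (fully open).
Only numpy, scipy, OpenCV 4.12 (cv2) and the standard library are available. Lean on these libraries where they do the work, as an engineer would, in place of code of your own. Each camera call takes 0.05 s, during which the arm holds its last target.

TASK

Four empty gel frames have come back from the stage and stand in the wooden returns rack. Put each one away upright in the steel slotted holder of its own size, slid down fully home between the two channels, and let go of it. Leave the glass filter and the pipe clamp where they lie.

Things in the scene. Friction and masses are not known exactly. Their poses are not given: they have to be found in the camera images.
- frame76_center (a point): The smallest of four empty square gel frames, aluminium, 76 x 76 mm, 10 mm thick, 14 mm rails round an open aperture, 68 g; upright on its lower edge, 10 mm above the shelf, in a notch of a wooden rack (notches 80 mm apart, battens up to 40 mm above the shelf). Point: mid-aperture, 38 mm below the top edge. x along the width, y square to the face, z up. Rocks briefly when let go.
- frame96_center (a point): The second smallest of four empty square gel frames, aluminium, 96 x 96 mm, 10 mm thick, 14 mm rails round an open aperture, 86 g; upright on its lower edge, 10 mm above the shelf, in a notch of a wooden rack (notches 80 mm apart, battens up to 40 mm above the shelf). Point: mid-aperture, 48 mm below the top edge. x along the width, y square to the face, z up. Rocks briefly when let go.
- frame118_center (a point): The second largest of four empty square gel frames, aluminium, 118 x 118 mm, 10 mm thick, 14 mm rails round an open aperture, 106 g; upright on its lower edge, 10 mm above the shelf, in a notch of a wooden rack (notches 80 mm apart, battens up to 40 mm above the shelf). Point: mid-aperture, 59 mm below the top edge. x along the width, y square to the face, z up. Rocks briefly when let go.
- frame142_center (a point): The largest of four empty square gel frames, aluminium, 142 x 142 mm, 10 mm thick, 14 mm rails round an open aperture, 128 g; upright on its lower edge, 10 mm above the shelf, in a notch of a wooden rack (notches 80 mm apart, battens up to 40 mm above the shelf). Point: mid-aperture, 71 mm below the top edge. x along the width, y square to the face, z up. Rocks briefly when let go.
- holder76: Fixed steel slotted holder for the 76 mm frame: plate 122 x 58 x 4 mm with two upright facing U channels; the frame slides down between them onto the plate (top 4 mm above the shelf). Channels 88 mm apart web to web, slot 18 mm wide, straight to 42 mm above the shelf, then flared 8 mm a side up to 56 mm. Origin: centre of the plate's underside. x along the slot, y across it, z up.
- holder96: Fixed steel slotted holder for the 96 mm frame: plate 142 x 58 x 4 mm with two upright facing U channels; the frame slides down between them onto the plate (top 4 mm above the shelf). Channels 108 mm apart web to web, slot 18 mm wide, straight to 52 mm above the shelf, then flared 8 mm a side up to 66 mm. Origin: centre of the plate's underside. x along the slot, y across it, z up.
- holder118: Fixed steel slotted holder for the 118 mm frame: plate 164 x 58 x 4 mm with two upright facing U channels; the frame slides down between them onto the plate (top 4 mm above the shelf). Channels 130 mm apart web to web, slot 18 mm wide, straight to 63 mm above the shelf, then flared 8 mm a side up to 77 mm. Origin: centre of the plate's underside. x along the slot, y across it, z up.
- holder142: Fixed steel slotted holder for the 142 mm frame: plate 188 x 58 x 4 mm with two upright facing U channels; the frame slides down between them onto the plate (top 4 mm above the shelf). Channels 154 mm apart web to web, slot 18 mm wide, straight to 75 mm above the shelf, then flared 8 mm a side up to 89 mm. Origin: centre of the plate's underside. x along the slot, y across it, z up.
- glass_filter_center (a point): Violet glass filter, 100 x 100 x 4 mm, lying flat on the shelf beyond the work; not to be disturbed. The point is its centre; z up.
- pipe_clamp_center (a point): Black iron hook clamp for a lighting pipe, about 100 x 110 mm and 30 mm high, lying on its side on the shelf beyond the work; not to be disturbed. The point is the middle of the pipe opening, 15 mm above the shelf; z up.
There are look-alikes about, which are no part of the job. What is shaped like the part that bears frame76_center but green or orange is not meant.

How it is judged:
By the outcome, as a careful person would: the job done as asked, in the order asked, and still so for the second after the job is handed in, with the robot touching nothing.
It also fails if it takes over 141 s, if anything falls off the work surface, if the arm or the gripper's body presses on something with over 40 N, if the wrist force passes 120 N, or if a joint passes its speed limit or range.

## Working session

There is one attempt and no reset: what is moved stays moved. The work goes in short steps, Python scripts to look and compute and a tool call to move; the robot and the scene stay as the last step left them, time stands still between calls to the robot, and variables do not carry over. Pictures are saved under pics/ and viewed, and the job is handed in when it is done.

Besides the shell and the picture viewer there is one more tool, called after "Emit:" by a JSON object that holds its "method" and its "body". carry_out: Moves the arm, as the interface text tells. Its arguments: {"type":"object","properties":{"plan":{"type":"array"},"squeeze":{"type":"number"}},"required":["plan"]}

```bash
ls; mkdir -p pics
python3 - <<'E'
from plant import state, vision, ctrl
import cv2
print(state()); print(ctrl.nose_length)
for n in ["scene","top","wrist"]:
    im=vision.grab_frame(n); cv2.imwrite(f"pics/{n}0.png",im[:,:,::-1]); print(n,vision.get_calibration(n))
E
```

```text
pics
{'clock': 0.0, 'q': array([ 9.82508441e-01,  2.07425710e-01,  1.54298032e+00, -9.82075559e-06,
        1.39349423e+00, -1.50480607e-01]), 'qvel': array([ 5.51134955e-04, -6.26520642e-04,  8.04609061e-04,  9.83121449e-04,
       -9.48328203e-05, -1.72675079e-03]), 'joint_torque': array([-4.47448457e-06, -3.83029675e+01, -2.91598982e+01, -2.13574535e-04,
        1.05101496e-02, -3.89684726e-05]), 'eef_pos': array([0.24333211, 0.52009975, 0.21891005]), 'eef_rot': array([ 2.99529938,  1.5684887 , -2.15489514]), 'force': array([-0.49657817, -0.28397402, -0.33339566]), 'wrist_torque': array([-0.01353397, -0.03149115,  0.05930863]), 'gripper_width': 0.99576029085587}
0.025
scene {'intrinsics': array([[383.52113377,   0.        , 319.96858122],
       [  0.        , 383.52113377, 196.25864492],
       [  0.        ,   0.        ,   1.        ]]), 'k1': -0.004437647886269257, 'rvec': array([ 2.01307435,  1.54892208, -0.5493987 ]), 'tvec': array([-0.13532426, -0.35405314,  1.34900154])}
top {'intrinsics': array([[451.32675469,   0.        , 317.62312286],
       [  0.        , 451.32675469, 204.2480838 ],
       [  0.        ,   0.        ,   1.        ]]), 'k1': 0.0310514520207193, 'rvec': array([ 2.12608799, -2.11280215,  0.15687401]), 'tvec': array([0.0061454 , 0.53884988, 0.99743117])}
wrist {'intrinsics': array([[339.34139476,   0.        , 313.95732008],
       [  0.        , 339.34139476, 198.84352521],
       [  0.        ,   0.        ,   1.        ]]), 'k1': -0.06094194671467814, 'T_tool_cam': array([[-1.04461554e-03, -3.20250546e-01,  9.47332305e-01,
        -1.53698704e-01],
       [ 2.22193529e-04, -9.47332873e-01, -3.20250493e-01,
         8.17761051e-02],
       [ 9.99999430e-01, -1.24047535e-04,  1.06075624e-03,
        -4.63073064e-04],
       [ 0.00000000e+00,  0.00000000e+00,  0.00000000e+00,
         1.00000000e+00]])}
```

View pics/scene0.png

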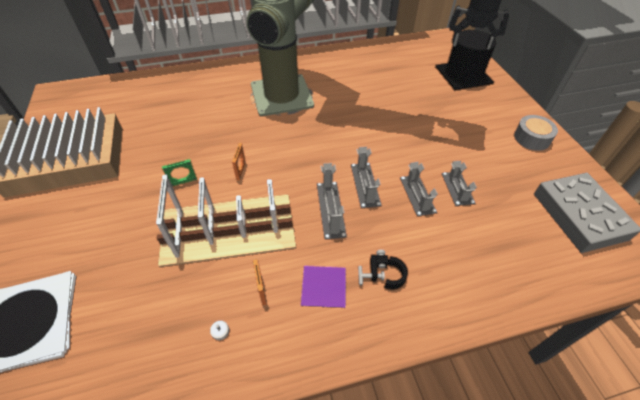

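View pics/top0.png

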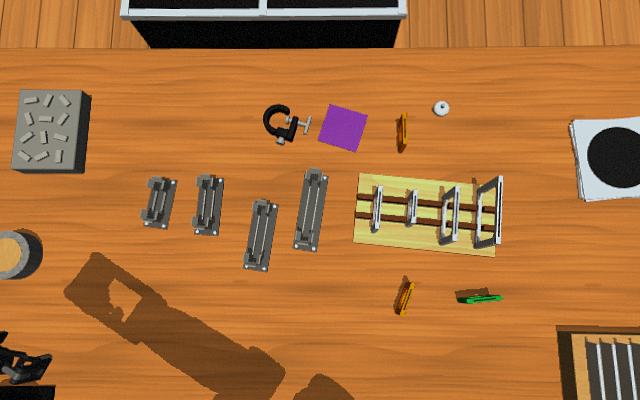

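View pics/wrist0.png

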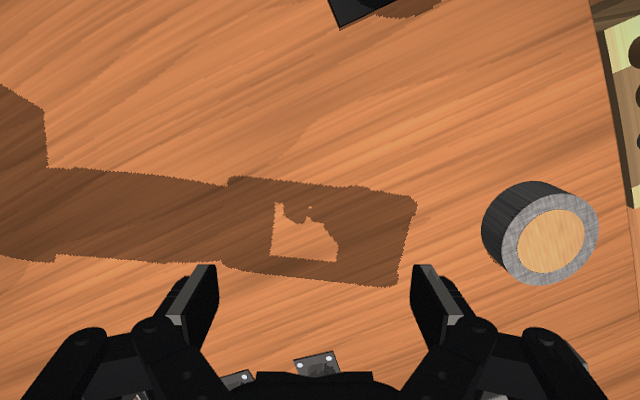

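```bash
cat > h.py <<'E'
import numpy as np, cv2
from plant import state, vision, ctrl
from scipy.spatial.transform import Rotation as R
def cam(n):
    c=vision.get_calibration(n); K=c["intrinsics"];k=c["k1"]
    if n=="wrist":
        s=state(); T=np.eye(4); T[:3,:3]=R.from_euler('xyz',s["eef_rot"]).as_matrix(); T[:3,3]=s["eef_pos"]
        M=T@c["T_tool_cam"]; return K,k,M[:3,:3],M[:3,3]
    A=cv2.Rodrigues(c["rvec"])[0]; return K,k,A.T,-A.T@c["tvec"]
def ray(c,uv):
    K,k,A,o=c
    p=cv2.undistortPoints(np.array(uv,float).reshape(-1,1,2),K,np.array([k,0,0,0.]))[:,0]
    return np.c_[p,np.ones(len(p))]@A.T
def onz(c,uv,z):
    d=ray(c,uv); o=c[3]; return o+d*((z-o[2])/d[:,2])[:,None]
def proj(c,P):
    K,k,A,o=c; q=(np.asarray(P,float).reshape(-1,3)-o)@A
    return cv2.projectPoints(q,np.zeros(3),np.zeros(3),K,np.array([k,0,0,0.]))[0][:,0]
def crop(im,u0,v0,u1,v1,f,name):
    c=im[v0:v1,u0:u1]; cv2.imwrite("pics/"+name,cv2.resize(c,None,fx=f,fy=f,interpolation=cv2.INTER_CUBIC)[:,:,::-1])
E
python3 - <<'E'
from h import *
im=cv2.imread("pics/top0.png")[:,:,::-1]
crop(im,130,160,340,280,3.8,"t_hold.png"); crop(im,345,160,515,265,4.6,"t_rack.png")
for z in (0,.1): print(onz(cam("top"),[(311,210),(411,207),(490,211)],z).round(3))
E
```

```text
[[ 0.533  0.027  0.   ]
 [ 0.541 -0.214  0.   ]
 [ 0.532 -0.4    0.   ]]
[[ 0.517  0.023  0.1  ]
 [ 0.524 -0.195  0.1  ]
 [ 0.516 -0.364  0.1  ]]
```

View pics/t_hold.png

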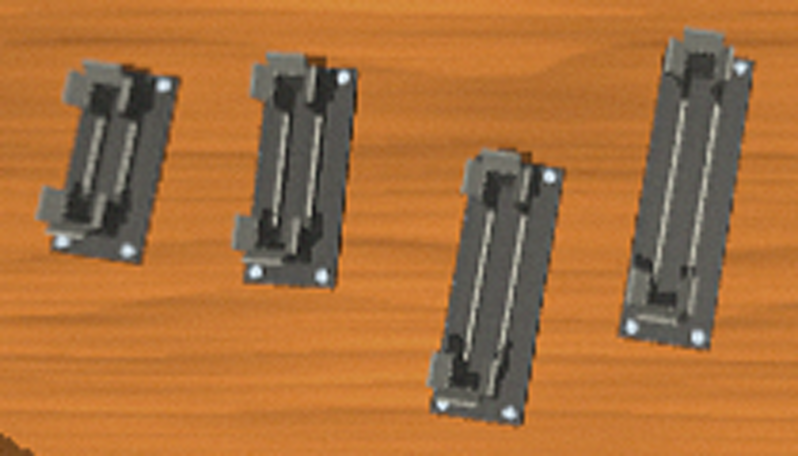

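View pics/t_rack.png

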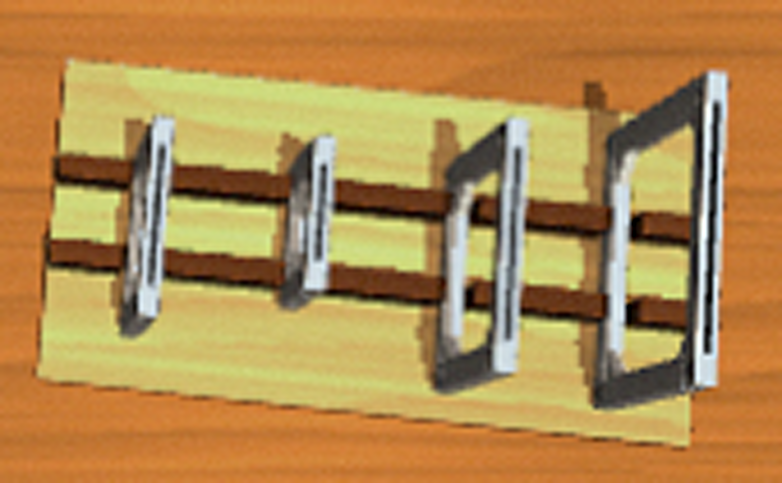

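Run:
```python
from h import *
im=cv2.imread("pics/top0.png")[:,:,::-1].astype(int)
c=cam("top")
g=im.min(2)
m=((g>150)).astype(np.uint8); m[:160]=0;m[275:]=0;m[:,:130]=0;m[:,335:]=0
n,l,s,ce=cv2.connectedComponentsWithStats(m)
for i in range(1,n):
    ys,xs=np.where(l==i); 
    if s[i,4]<2: continue
    w=g[ys,xs]-120; 
    u=(xs*w).sum()/w.sum(); v=(ys*w).sum()/w.sum()
    print(round(u,1),round(v,1),s[i,4], onz(c,[(u,v)],.006)[0].round(4))
# rack frame: top rails
m=((g>120)&(im.max(2)-g<40)).astype(np.uint8)
x=np.zeros_like(m); x[165:260,350:510]=1; m*=x
cv2.imwrite("pics/m.png",cv2.resize(m[160:265,345:515]*255,None,fx=4.6,fy=4.6,interpolation=0))
```

```text
324.4 177.4 8 [ 0.6122 -0.0053  0.006 ]
219.8 179.9 8 [0.6052 0.2496 0.006 ]
172.7 182.0 7 [0.5995 0.3646 0.006 ]
309.0 189.6 4 [0.5818 0.0318 0.006 ]
318.0 189.0 3 [0.5835 0.01   0.006 ]
213.0 195.1 5 [0.5675 0.2645 0.006 ]
308.0 196.0 3 [0.5661 0.034  0.006 ]
317.0 195.0 3 [0.5687 0.0123 0.006 ]
204.0 198.1 5 [0.56  0.286 0.006]
307.0 202.0 3 [0.5514 0.0362 0.006 ]
316.0 200.9 3 [0.554  0.0146 0.006 ]
212.0 204.1 5 [0.5454 0.2658 0.006 ]
274.1 206.0 9 [0.5412 0.1154 0.006 ]
203.0 207.4 4 [0.537  0.2872 0.006 ]
306.0 207.9 3 [0.5368 0.0385 0.006 ]
315.0 208.0 3 [0.5368 0.0168 0.006 ]
211.0 213.5 6 [0.5222 0.2671 0.006 ]
305.0 213.6 4 [0.523  0.0407 0.006 ]
314.0 214.0 3 [0.5223 0.0191 0.006 ]
202.0 217.5 2 [0.5125 0.2883 0.006 ]
258.0 220.0 3 [0.5071 0.1533 0.006 ]
267.0 218.9 3 [0.5097 0.1317 0.006 ]
304.0 219.6 4 [0.5085 0.0429 0.006 ]
313.0 220.0 3 [0.5078 0.0213 0.006 ]
145.9 222.8 11 [0.499  0.4225 0.006 ]
163.1 225.5 8 [0.4927 0.3808 0.006 ]
257.0 225.5 2 [0.4938 0.1552 0.006 ]
266.0 225.0 3 [0.4951 0.1337 0.006 ]
303.0 226.0 3 [0.4931 0.0451 0.006 ]
312.0 226.0 3 [0.4933 0.0236 0.006 ]
196.8 231.1 8 [0.4795 0.2989 0.006 ]
214.2 232.2 8 [0.4772 0.2571 0.006 ]
256.0 230.9 3 [0.4806 0.1572 0.006 ]
265.0 231.0 3 [0.4807 0.1357 0.006 ]
255.0 237.0 3 [0.4662 0.1591 0.006 ]
264.0 236.9 3 [0.4664 0.1376 0.006 ]
263.0 242.1 3 [0.454  0.1397 0.006 ]
254.0 242.9 3 [0.452 0.161 0.006]
295.7 245.6 10 [0.4463 0.0616 0.006 ]
253.0 247.6 4 [0.4408 0.163  0.006 ]
262.0 247.9 3 [0.4402 0.1416 0.006 ]
313.0 248.2 10 [0.4403 0.0205 0.006 ]
246.0 265.9 7 [0.3978 0.1782 0.006 ]
263.5 268.3 7 [0.3926 0.1365 0.006 ]
```

View pics/m.png

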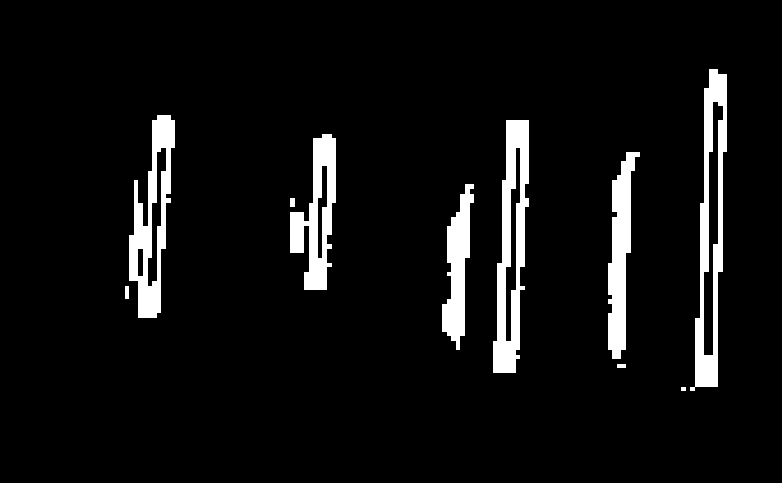

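Run:
```python
from h import *
c=cam("top")
F={96:((163.5,115),(149,318)),76:((324.5,134),(315.5,290)),118:((517.5,120),(505,373)),142:((717,69),(706.5,387))}
for k,(a,b) in F.items():
    uv=np.array([a,b])/4.6+[345,160]-.5
    P=onz(c,uv,.010+k/1000); d=P[0]-P[1]
    print("frame",k,P.mean(0).round(4),"len",np.linalg.norm(d).round(4),"ang",np.degrees(np.arctan2(d[1],d[0])).round(1))
B={142:((.4463,.0616),(.4403,.0205),(.6122,-.0053)),118:((.3978,.1782),(.3926,.1365),(.5412,.1154)),96:((.4795,.2989),(.4772,.2571),(.6052,.2496)),76:((.499,.4225),(.4927,.3808),(.5995,.3646))}
for k,(a,b,t) in B.items():
    a,b,t=map(np.array,(a,b,t)); d=t-b; e=a-b
    print("holder",k,((a+t)/2).round(4),"len",np.linalg.norm(d).round(4),k/1000+.046-.014,np.linalg.norm(e).round(4),"ang",np.degrees(np.arctan2(d[1],d[0])).round(1),np.degrees(np.arctan2(-e[0],e[1])).round(1))
uv=np.array([(68,58),(690,445),(37,377)])/4.6+[345,160]-.5
print(onz(c,uv,0.01))
```

```text
frame 96 [ 0.5243 -0.1242  0.106 ] len 0.0975 ang -4.9
frame 76 [ 0.5301 -0.2047  0.086 ] len 0.0763 ang -4.8
frame 118 [ 0.5076 -0.2829  0.128 ] len 0.1175 ang -5.3
frame 142 [ 0.5129 -0.3644  0.152 ] len 0.1437 ang -5.3
holder 142 [0.5292 0.0282] len 0.1738 0.174 0.0415 ang -8.5 -8.3
holder 118 [0.4695 0.1468] len 0.1501 0.14999999999999997 0.042 ang -8.1 -7.1
holder 96 [0.5424 0.2742] len 0.1282 0.128 0.0419 ang -3.4 -3.1
holder 76 [0.5492 0.3935] len 0.108 0.108 0.0422 ang -8.6 -8.6
[[ 0.62460116 -0.08970193  0.01      ]
 [ 0.42471104 -0.40020111  0.01      ]
 [ 0.45653783 -0.07259961  0.01      ]]
```

```bash
cat >> h.py <<'E'
def des(ang,flip=1):
    a=np.radians(ang); n=np.array([-np.sin(a),np.cos(a),0])*flip; x=np.array([0,0,-1.])
    return np.c_[x,np.cross(n,x),n]
def go(p,ang,flip=1):
    s=state(); A=R.from_euler('xyz',s["eef_rot"]).as_matrix()
    D=des(ang,flip); 
    print("t",round(s["clock"],2),"pos",s["eef_pos"].round(4),"F",s["force"].round(1),"g",round(s["gripper_width"]*85.4,1),"q",s["q"].round(2))
    print("turn",R.from_matrix(A.T@D).as_rotvec().round(3),"delta(now)",(A.T@(np.array(p)-s["eef_pos"])*1000).round(1),"delta(after turn)",(D.T@(np.array(p)-s["eef_pos"])*1000).round(1))
E
python3 - <<'E'
from h import *
for f in (1,-1): go((.5243,-.1242,.22),-5.1,f)
E
```

```text
t 0.15 pos [0.2435 0.5202 0.2192] F [-0.1  0.3  0.7] g 85.4 q [ 0.98  0.21  1.54 -0.    1.39 -0.15]
turn [-0.349 -0.002 -0.001] delta(now) [-1.000e-01 -5.276e+02 -4.646e+02] delta(after turn) [  -0.8 -337.  -616.9]
t 0.15 pos [0.2435 0.5202 0.2192] F [-0.1  0.3  0.7] g 85.4 q [ 0.98  0.21  1.54 -0.    1.39 -0.15]
turn [ 2.793e+00 -1.000e-03  2.000e-03] delta(now) [-1.000e-01 -5.276e+02 -4.646e+02] delta(after turn) [ -0.8 337.  616.9]
```

Emit:
{"method": "carry_out", "body": {"plan": [{"turn": [-0.175, 0, 0], "delta_pos": [0, 0, 0], "gripper": 45}, {"turn": [-0.174, 0, 0], "delta_pos": [0, 0, 0], "gripper": 45}, {"turn": [0, 0, 0], "delta_pos": [0, -28, -51], "gripper": 45}, {"turn": [0, 0, 0], "delta_pos": [0, -28, -51], "gripper": 45}, {"turn": [0, 0, 0], "delta_pos": [0, -28, -51], "gripper": 45}], "squeeze": 40}}

```text
clock: 0.78
eef_pos: [0.3141, 0.3593, 0.2197]
eef_rot: [3.074, 1.57, -1.726]
force: [1.0, 0.4, -0.1]
gripper_width: 0.528
```

Emit:
{"method": "carry_out", "body": {"plan": [{"turn": [0, 0, 0], "delta_pos": [0, -28, -51], "gripper": 45}, {"turn": [0, 0, 0], "delta_pos": [0, -28, -51], "gripper": 45}, {"turn": [0, 0, 0], "delta_pos": [0, -28, -51], "gripper": 45}, {"turn": [0, 0, 0], "delta_pos": [0, -28, -51], "gripper": 45}, {"turn": [0, 0, 0], "delta_pos": [0, -28, -51], "gripper": 45}]}}

```text
clock: 1.4
eef_pos: [0.431, 0.0927, 0.2201]
eef_rot: [-0.974, 1.57, 0.508]
force: [-0.1, 0.8, 0.7]
gripper_width: 0.523
```

Run:
```python
from h import *
go((.5243,-.1242,.22),-5.1)
```

```text
t 1.4 pos [0.431  0.0927 0.2201] F [-0.1  0.8  0.7] g 44.7 q [ 0.01 -0.09  1.85  0.    1.38 -1.47]
turn [0. 0. 0.] delta(now) [   0.  -112.2 -207.8] delta(after turn) [ 1.000e-01 -1.122e+02 -2.078e+02]
```

Emit:
{"method": "carry_out", "body": {"plan": [{"turn": [0, 0, 0], "delta_pos": [0, -28, -52], "gripper": 45}, {"turn": [0, 0, 0], "delta_pos": [0, -28, -52], "gripper": 45}, {"turn": [0, 0, 0], "delta_pos": [0, -28, -52], "gripper": 45}, {"turn": [0, 0, 0], "delta_pos": [0, -28, -52], "gripper": 45}]}}

```text
clock: 1.9
eef_pos: [0.5241, -0.1244, 0.2198]
eef_rot: [0.349, 1.57, 1.831]
force: [-0.0, -0.1, 0.6]
gripper_width: 0.527
```

Run:
```python
from h import *
go((.5243,-.1242,.22),-5.1)
c=cam("wrist"); im=vision.grab_frame("wrist"); cv2.imwrite("pics/w1.png",im[:,:,::-1])
d=np.radians(-5.1); u=np.array([np.cos(d),np.sin(d),0])
for k,p in {96:(.5243,-.1242),76:(.5301,-.2047)}.items():
    P=np.array([*p,.01+k/1000]); print(k,proj(c,[P-u*k/2000,P,P+u*k/2000]).round(1).tolist())
```

```text
t 1.9 pos [ 0.5241 -0.1244  0.2198] F [-0.  -0.1  0.6] g 45.0 q [-0.39  0.13  1.63  0.    1.38 -1.88]
turn [-0.  0. -0.] delta(now) [-0.2 -0.1  0.2] delta(after turn) [-0.2 -0.1  0.2]
96 [[314.7, 130.4], [314.7, 189.2], [314.6, 241.9]]
76 [[222.1, 154.6], [225.6, 196.5], [229.1, 235.2]]
```

View pics/w1.png

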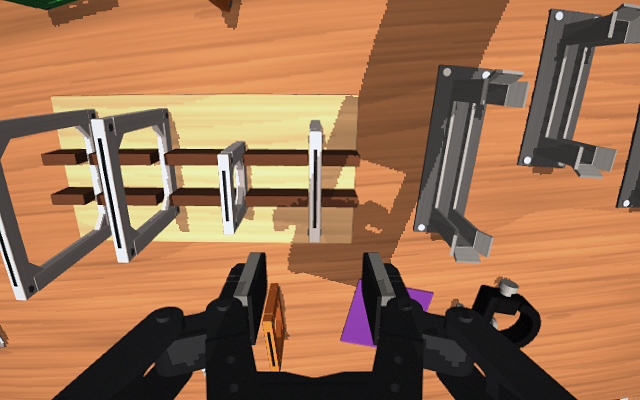

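Emit:
{"method": "carry_out", "body": {"plan": [{"turn": [0, 0, 0], "delta_pos": [50, 0, 0], "gripper": 45}, {"turn": [0, 0, 0], "delta_pos": [40, 0, 0], "gripper": 45}, {"turn": [0, 0, 0], "delta_pos": [26, 0, 0], "gripper": 45}, {"turn": [0, 0, 0], "delta_pos": [0, 0, 0], "gripper": 0}, {"turn": [0, 0, 0], "delta_pos": [0, 0, 0], "gripper": 0}]}}

```text
clock: 2.58
eef_pos: [0.5246, -0.1228, 0.1052]
eef_rot: [-1.861, 1.569, -0.379]
force: [-0.1, 1.1, -0.5]
gripper_width: 0.108
```

Emit:
{"method": "carry_out", "body": {"plan": [{"turn": [0, 0, 0], "delta_pos": [0, 0, 0], "gripper": 0}, {"turn": [0, 0, 0], "delta_pos": [0, 0, 0], "gripper": 0}, {"turn": [0, 0, 0], "delta_pos": [0, 0, 0], "gripper": 0}]}}

```text
clock: 2.95
eef_pos: [0.5243, -0.1227, 0.1048]
eef_rot: [-1.873, 1.569, -0.391]
force: [-0.1, -0.3, -0.5]
gripper_width: -0.003
```

Run:
```python
from h import *
go((.5243,-.1242,.104),-5.1)
im=vision.grab_frame("wrist"); cv2.imwrite("pics/w2.png",im[:,:,::-1])
```

```text
t 2.95 pos [ 0.5243 -0.1227  0.1048] F [-0.1 -0.3 -0.5] g -0.2 q [-0.39  0.25  1.74 -0.    1.15 -1.87]
turn [ 0.    -0.     0.001] delta(now) [ 0.8 -0.1 -1.4] delta(after turn) [ 0.8 -0.1 -1.4]
```

View pics/w2.png

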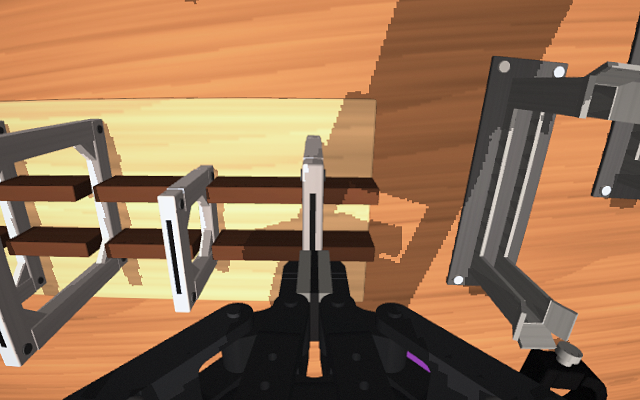

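Run:
```python
from h import *
im=vision.grab_frame("wrist"); crop(im,250,120,390,400,2.1,"w2c.png")
c=cam("wrist"); s=state(); p=s["eef_pos"]
print(proj(c,[p,p-[0,0,.006],p-[0,0,.025]]).round(0))
im=vision.grab_frame("scene"); crop(im,140,140,320,290,4.4,"s2.png")
```

```text
[[315. 255.]
 [315. 249.]
 [315. 234.]]
```

View pics/w2c.png

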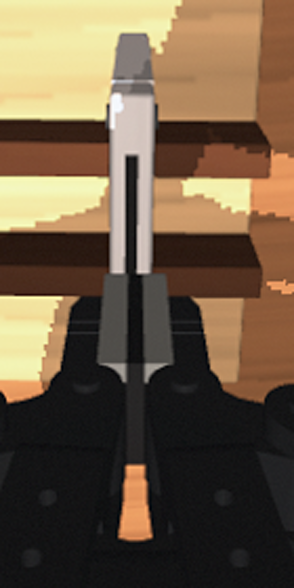

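View pics/s2.png

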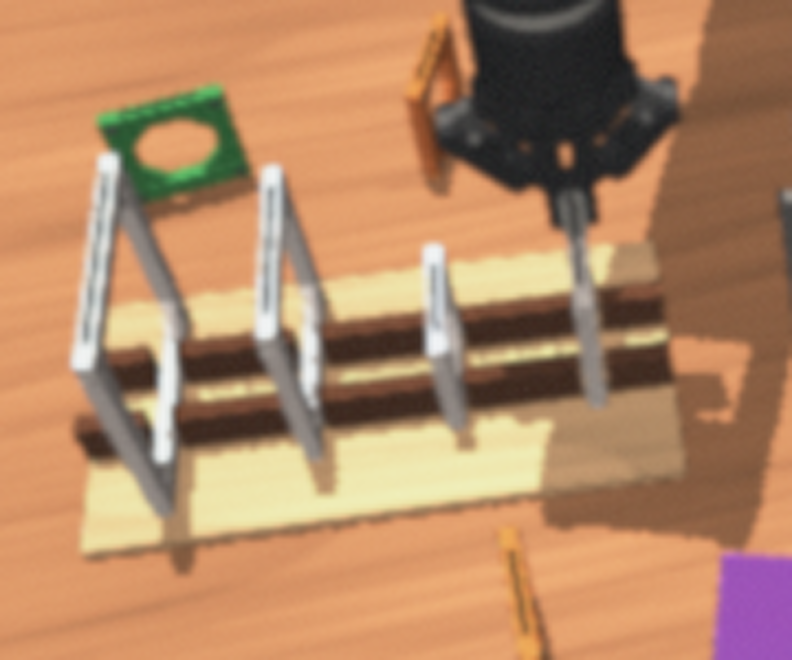

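Run:
```python
from h import *
c=cam("scene"); s=state(); p=s["eef_pos"]; print(p,s["clock"],s["gripper_width"],s["force"])
f=lambda q:((proj(c,q)-[140,140])*4.4).round(0).tolist()
d=np.radians(-5.1); u=np.array([np.cos(d),np.sin(d),0]); P=np.array([.5243,-.1242,.106])
print("tcp,tip",f([p,p-[0,0,.025]])); print("top rail",f([P-u*.048,P,P+u*.048,P+u*.048-[0,0,.096]]))
im=cv2.imread("pics/scene0.png")[:,:,::-1]; crop(im,140,140,320,290,4.4,"s0.png")
```

```text
[ 0.52388029 -0.12262665  0.10426139] 3.1 -0.002480329530423612 [-0.27980383 -0.03644913  0.05329177]
tcp,tip [[576.0, 240.0], [581.0, 268.0]]
top rail [[566.0, 175.0], [573.0, 239.0], [581.0, 308.0], [597.0, 409.0]]
```

View pics/s0.png

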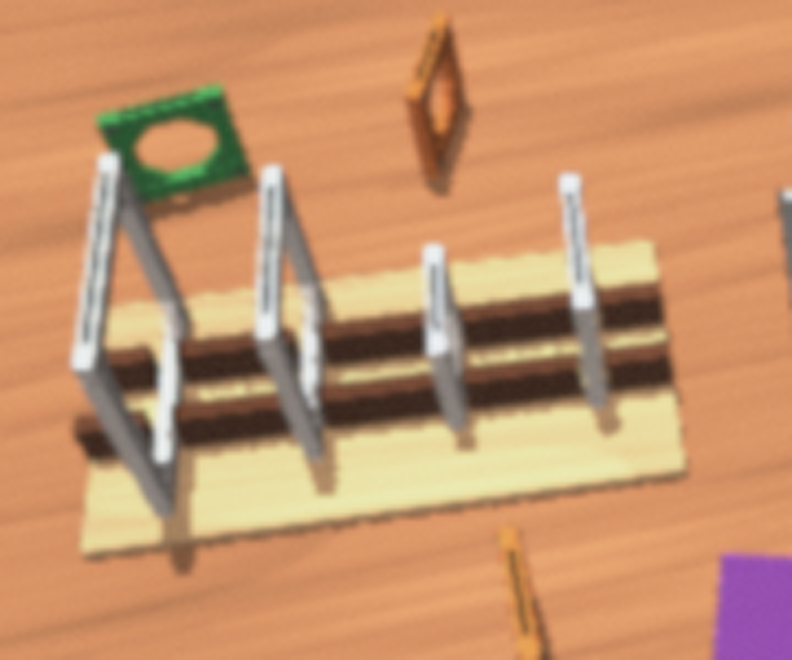

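Emit:
{"method": "carry_out", "body": {"plan": [{"turn": [0, 0, 0], "delta_pos": [-15, 0, 0], "gripper": 0}, {"turn": [0, 0, 0], "delta_pos": [-15, 0, 0], "gripper": 0}, {"turn": [0, 0, 0], "delta_pos": [0, 0, 0], "gripper": 0}]}}

```text
clock: 3.48
eef_pos: [0.5257, -0.1233, 0.1368]
eef_rot: [-1.872, 1.566, -0.39]
force: [0.7, -0.1, 1.1]
gripper_width: 0.001
```

Run:
```python
from h import *
go((.5243,-.1242,.104),-5.1)
im=vision.grab_frame("wrist"); cv2.imwrite("pics/w3.png",im[:,:,::-1])
im=vision.grab_frame("scene"); crop(im,140,140,320,290,4.4,"s3.png")
```

```text
t 3.48 pos [ 0.5257 -0.1233  0.1368] F [ 0.7 -0.1  1.1] g 0.1 q [-0.39  0.21  1.72  0.    1.21 -1.87]
turn [ 0.    -0.002  0.005] delta(now) [32.7  1.5 -0.9] delta(after turn) [32.8  1.3 -1. ]
```

View pics/w3.png

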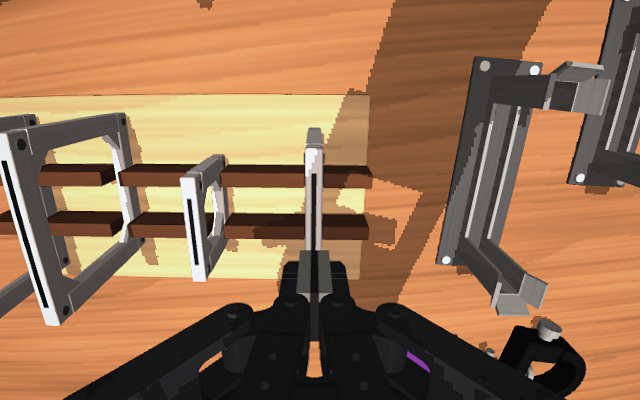

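View pics/s3.png

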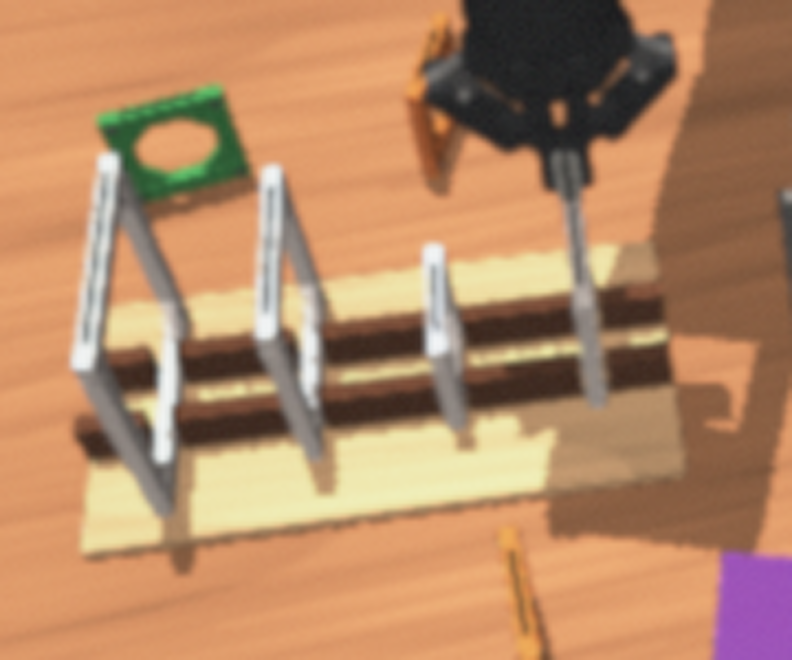

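Run:
```python
from h import *
p=state()["eef_pos"]
c=cam("scene")
for v in (180,190): 
    d=ray(c,[(140+567/4.4,140+v/4.4)])[0]; o=c[3]; 
    P=o+d*((p[0]+.011-o[0])/d[0]); print("scene tip",P.round(4),"ahead of tcp",(p[2]-P[2]).round(4))
c=cam("wrist"); o=c[3]; 
for v in (250,262):
    d=ray(c,[(314,v)])[0]
    for dx in (-.011,0): P=o+d*((p[0]+dx-o[0])/d[0]); print("wrist",v,dx,P.round(4),(p[2]-P[2]).round(4))
im=cv2.imread("pics/w3.png")[:,:,::-1]; crop(im,250,200,390,400,3,"w3c.png")
im=cv2.imread("pics/wrist0.png")[:,:,::-1]; crop(im,160,240,480,400,2.4,"w0c.png")
```

```text
scene tip [ 0.5352 -0.1236  0.1663] ahead of tcp -0.0315
scene tip [ 0.5352 -0.1244  0.1586] ahead of tcp -0.0239
wrist 250 -0.011 [ 0.5132 -0.1222  0.1508] -0.016
wrist 250 0 [ 0.5242 -0.1232  0.1295] 0.0053
wrist 262 -0.011 [ 0.5132 -0.1222  0.1617] -0.027
wrist 262 0 [ 0.5242 -0.1232  0.1421] -0.0073
```

View pics/w3c.png

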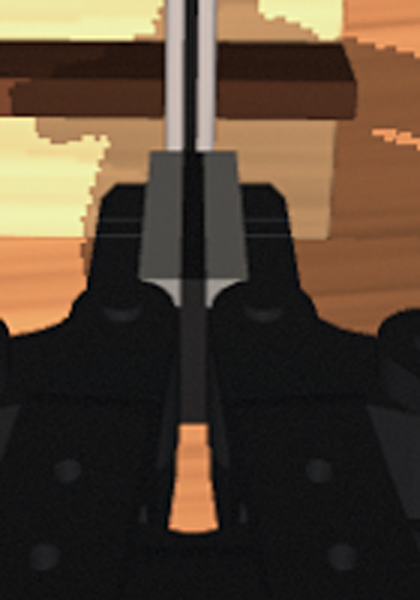

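View pics/w0c.png

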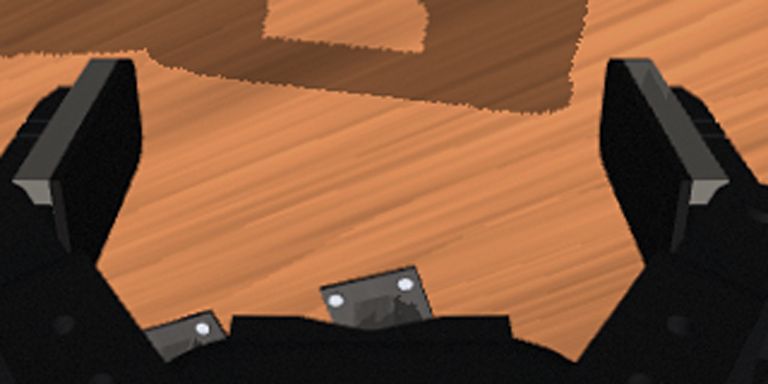

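Emit:
{"method": "carry_out", "body": {"plan": [{"turn": [0, -0.002, 0.005], "delta_pos": [-6, 0, 0], "gripper": 45}, {"turn": [0, 0, 0], "delta_pos": [0, 1, -1], "gripper": 45}, {"turn": [0, 0, 0], "delta_pos": [0, 0, 0], "gripper": 45}]}}

```text
clock: 3.95
eef_pos: [0.5225, -0.1235, 0.1399]
eef_rot: [1.201, 1.565, 2.683]
force: [0.6, -0.5, -0.3]
gripper_width: 0.528
```

Run:
```python
from h import *
go((.5243,-.1242,.070),-5.1)
im=vision.grab_frame("wrist"); cv2.imwrite("pics/w4.png",im[:,:,::-1])
```

```text
t 3.95 pos [ 0.5225 -0.1235  0.1399] F [ 0.6 -0.5 -0.3] g 45.1 q [-0.39  0.21  1.71  0.    1.22 -1.88]
turn [ 0.     0.002 -0.006] delta(now) [69.9 -2.2 -0.6] delta(after turn) [69.9 -1.8 -0.5]
```

View pics/w4.png

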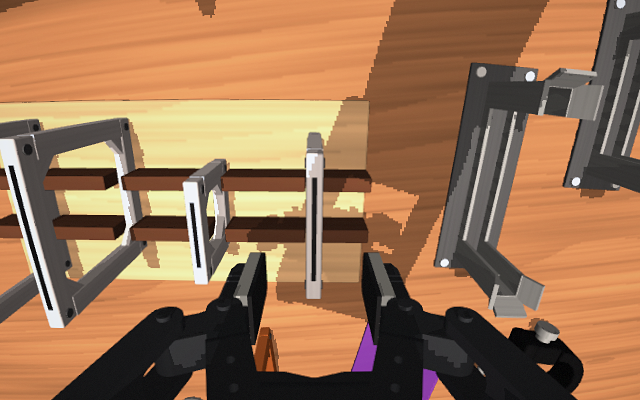

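Emit:
{"method": "carry_out", "body": {"plan": [{"turn": [0, 0.002, -0.005], "delta_pos": [0, -1, 0], "gripper": 45}, {"turn": [0, 0, 0], "delta_pos": [30, 0, 0], "gripper": 45}, {"turn": [0, 0, 0], "delta_pos": [25, 0, 0], "gripper": 45}, {"turn": [0, 0, 0], "delta_pos": [15, 0, 0], "gripper": 45}, {"turn": [0, 0, 0], "delta_pos": [0, 0, 0], "gripper": 30}]}}

```text
clock: 4.62
eef_pos: [0.5227, -0.1232, 0.0688]
eef_rot: [1.27, 1.568, 2.752]
force: [-0.1, 0.2, -0.6]
gripper_width: 0.358
```

Emit:
{"method": "carry_out", "body": {"plan": [{"turn": [0, 0, 0], "delta_pos": [0, 0, 0], "gripper": 0}, {"turn": [0, 0, 0], "delta_pos": [0, 0, 0], "gripper": 0}, {"turn": [0, 0, 0], "delta_pos": [0, 0, 0], "gripper": 0}]}}

```text
clock: 5.0
eef_pos: [0.5247, -0.124, 0.0712]
eef_rot: [-1.86, 1.568, -0.378]
force: [-0.2, -0.8, 2.1]
gripper_width: 0.106
```

Run:
```python
from h import *
go((.5243,-.1242,.070),-5.1)
im=vision.grab_frame("wrist"); cv2.imwrite("pics/w5.png",im[:,:,::-1])
```

```text
t 5.0 pos [ 0.5247 -0.124   0.0712] F [-0.2 -0.8  2.1] g 9.1 q [-0.39  0.3   1.76  0.    1.08 -1.87]
turn [ 0.    -0.001  0.002] delta(now) [ 1.2  0.4 -0.3] delta(after turn) [ 1.2  0.4 -0.3]
```

View pics/w5.png

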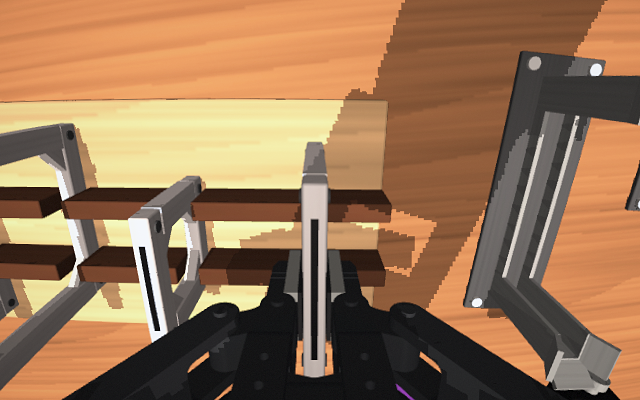

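Emit:
{"method": "carry_out", "body": {"plan": [{"turn": [0, 0, 0], "delta_pos": [-15, 0, 0], "gripper": 0}, {"turn": [0, 0, 0], "delta_pos": [-40, 0, 0], "gripper": 0}, {"turn": [0, 0, 0], "delta_pos": [-40, 0, 0], "gripper": 0}, {"turn": [0, 0, 0], "delta_pos": [-35, 0, 0], "gripper": 0}, {"turn": [0, 0, 0], "delta_pos": [0, 0, 0], "gripper": 0}], "squeeze": 50}}

```text
clock: 5.68
eef_pos: [0.5262, -0.1246, 0.2046]
eef_rot: [-1.879, 1.562, -0.397]
force: [0.0, -0.6, -0.1]
gripper_width: 0.104
```

Run:
```python
from h import *
go((.5424,.2742,.20),-3.4)
im=vision.grab_frame("wrist"); cv2.imwrite("pics/w6.png",im[:,:,::-1])
```

```text
t 5.67 pos [ 0.5262 -0.1246  0.2046] F [ 0.  -0.6 -0.1] g 8.9 q [-0.39  0.14  1.65 -0.    1.34 -1.87]
turn [-0.029 -0.003  0.008] delta(now) [  3.4  19.3 398.7] delta(after turn) [  4.6   7.5 399. ]
```

View pics/w6.png

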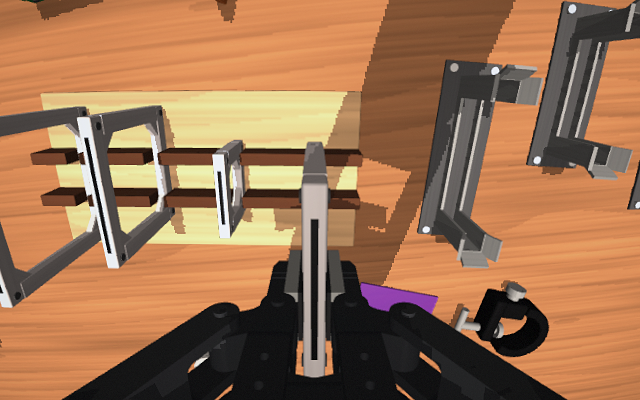

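Emit:
{"method": "carry_out", "body": {"plan": [{"turn": [-0.029, 0, 0], "delta_pos": [0, 0, 0], "gripper": 0}, {"turn": [0, 0, 0], "delta_pos": [0, 1, 40], "gripper": 0}, {"turn": [0, 0, 0], "delta_pos": [0, 1, 50], "gripper": 0}, {"turn": [0, 0, 0], "delta_pos": [0, 1, 55], "gripper": 0}, {"turn": [0, 0, 0], "delta_pos": [0, 1, 55], "gripper": 0}]}}

```text
clock: 6.35
eef_pos: [0.5302, 0.0778, 0.1979]
eef_rot: [1.633, 1.567, -3.139]
force: [1.0, -0.0, -0.9]
gripper_width: 0.109
```

Emit:
{"method": "carry_out", "body": {"plan": [{"turn": [0, 0, 0], "delta_pos": [0, 1, 55], "gripper": 0}, {"turn": [0, 0, 0], "delta_pos": [0, 1, 55], "gripper": 0}, {"turn": [0, 0, 0], "delta_pos": [0, 0, 50], "gripper": 0}, {"turn": [0, 0, 0], "delta_pos": [0, 0, 39], "gripper": 0}, {"turn": [0, 0, 0], "delta_pos": [0, 0, 0], "gripper": 0}]}}

```text
clock: 6.98
eef_pos: [0.5399, 0.2773, 0.1975]
eef_rot: [1.817, 1.567, -2.95]
force: [-0.2, -0.5, -1.1]
gripper_width: 0.1
```

Run:
```python
from h import *
go((.5424,.2742,.13),-3.4)
im=vision.grab_frame("wrist"); cv2.imwrite("pics/w7.png",im[:,:,::-1])
```

```text
t 6.97 pos [0.5399 0.2773 0.1975] F [-0.2 -0.5 -1.1] g 8.6 q [ 0.33  0.29  1.48  0.    1.37 -1.18]
turn [ 0.004 -0.001 -0.004] delta(now) [67.5 -2.9 -2.9] delta(after turn) [67.5 -2.7 -3. ]
```

View pics/w7.png

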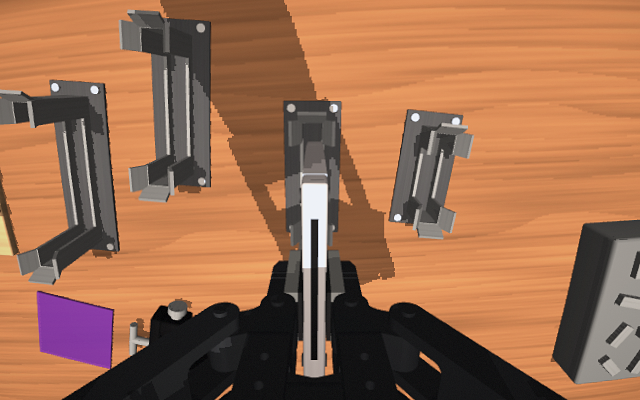

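Run:
```python
from h import *
go((.5424,.2742,.13),-3.4)
c=cam("wrist")
P=onz(c,[(291,107),(333,107)],.006); print(P.round(4), P.mean(0).round(4))
a=np.radians(-3.3); print("center est",P.mean(0)[:2]+.064*np.array([np.cos(a),np.sin(a)]))
print(onz(c,[(415,117),(456,121),(397,217)],.006).round(4))
```

```text
t 7.03 pos [0.5401 0.2757 0.1976] F [-0.1  0.2 -1.2] g 9.0 q [ 0.33  0.29  1.48 -0.    1.37 -1.18]
turn [ 0.003 -0.002 -0.004] delta(now) [67.6 -2.7 -1.2] delta(after turn) [67.6 -2.4 -1.3]
[[0.4771 0.2558 0.006 ]
 [0.4795 0.2972 0.006 ]] [0.4783 0.2765 0.006 ]
center est [0.54218394 0.27280803]
[[0.4934 0.379  0.006 ]
 [0.4993 0.421  0.006 ]
 [0.6001 0.3628 0.006 ]]
```

Emit:
{"method": "carry_out", "body": {"plan": [{"turn": [0, 0, 0], "delta_pos": [25, -2, -2], "gripper": 0}, {"turn": [0, 0, 0], "delta_pos": [35, 0, 0], "gripper": 0}, {"turn": [0, 0, 0], "delta_pos": [0, 0, 0], "gripper": 0}]}}

```text
clock: 7.4
eef_pos: [0.5399, 0.2703, 0.1354]
eef_rot: [1.993, 1.56, -2.78]
force: [-0.8, -0.3, -0.7]
gripper_width: 0.105
```

Run:
```python
from h import *
go((.5423,.2735,.064),-3.4)
im=vision.grab_frame("wrist"); cv2.imwrite("pics/w8.png",im[:,:,::-1])
im=vision.grab_frame("scene"); crop(im,400,130,500,230,5,"s8.png")
```

```text
t 7.4 pos [0.5399 0.2703 0.1354] F [-0.8 -0.3 -0.7] g 8.9 q [ 0.32  0.35  1.54 -0.    1.26 -1.19]
turn [-0.002 -0.004 -0.01 ] delta(now) [71.4 -2.9  3.6] delta(after turn) [71.4 -2.2  3.3]
```

View pics/w8.png

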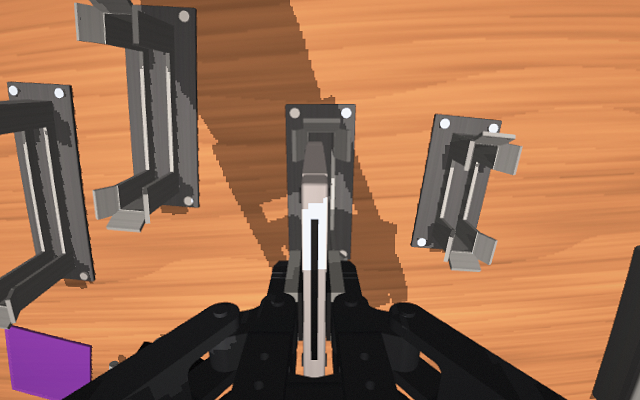

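View pics/s8.png

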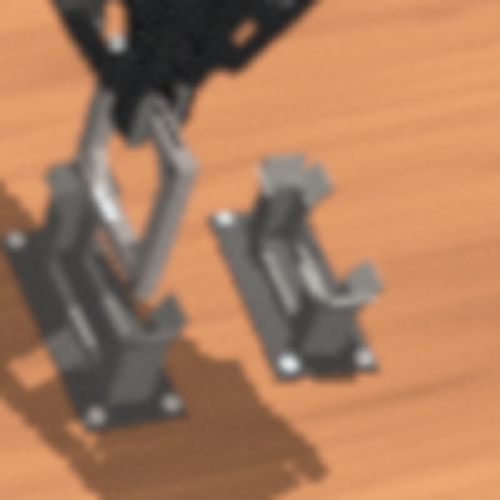

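```bash
cat >> h.py <<'E'
def settle(p,ang,n=5):
    L=[]
    for i in range(n):
        vision.grab_frame("top"); s=state(); L.append(np.r_[s["eef_pos"],s["eef_rot"]])
    L=np.array(L); print("sd",L[:,:3].std(0).round(4)); A=R.from_euler('xyz',L[:,3:]).mean().as_matrix(); m=L[:,:3].mean(0)
    D=des(ang); print("t",round(s["clock"],2),"mean",m.round(4),"F",s["force"].round(1),"g",round(s["gripper_width"]*85.4,1)); print("turn",R.from_matrix(A.T@D).as_rotvec().round(4),"delta",(D.T@(np.array(p)-m)*1000).round(1))
E
python3 - <<'E'
from h import *
settle((.5423,.2735,.064),-3.4,6)
E
```

```text
sd [0.0002 0.0003 0.0003]
t 7.8 mean [0.5446 0.2729 0.1417] F [-0.3 -0.1 -1.6] g 8.5
turn [-0.0008  0.0009  0.0025] delta [77.7  2.3  0.4]
```

Emit:
{"method": "carry_out", "body": {"plan": [{"turn": [0, 0, 0], "delta_pos": [15, 2, 0.5], "gripper": 0}, {"turn": [0, 0, 0], "delta_pos": [20, 0, 0], "gripper": 0}, {"turn": [0, 0, 0], "delta_pos": [20, 0, 0], "gripper": 0}, {"turn": [0, 0, 0], "delta_pos": [15, 0, 0], "gripper": 0}, {"turn": [0, 0, 0], "delta_pos": [4, 0, 0], "gripper": 0}]}}

```text
clock: 8.43
eef_pos: [0.5401, 0.2735, 0.0654]
eef_rot: [1.81, 1.567, -2.962]
force: [-8.2, -0.9, 16.7]
gripper_width: 0.104
```

Run:
```python
from h import *
settle((.5423,.2735,.064),-3.4,6)
im=vision.grab_frame("wrist"); cv2.imwrite("pics/w9.png",im[:,:,::-1])
im=vision.grab_frame("scene"); crop(im,400,130,500,230,5,"s9.png")
```

```text
sd [0.0004 0.     0.    ]
t 8.72 mean [0.5413 0.2736 0.0657] F [-0.2 -0.2 -0.7] g 9.1
turn [-0.0004 -0.0002 -0.0006] delta [ 1.7 -1.  -0. ]
```

View pics/w9.png

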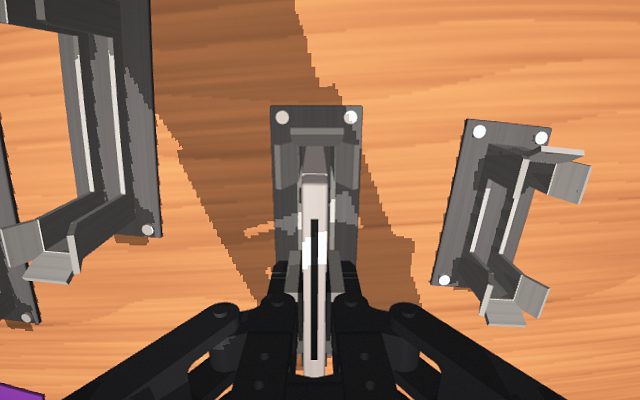

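View pics/s9.png

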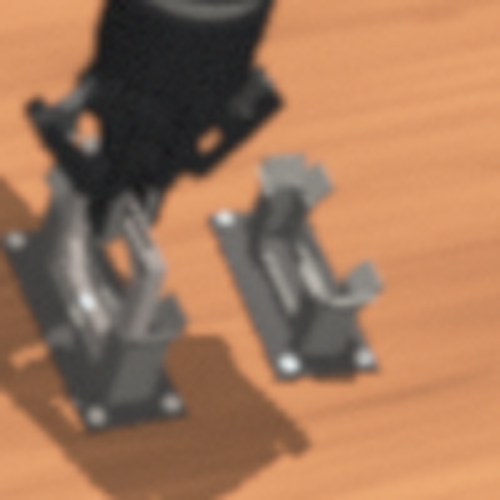

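Emit:
{"method": "carry_out", "body": {"plan": [{"turn": [0, 0, 0], "delta_pos": [1.5, 0, 0], "gripper": 0}, {"turn": [0, 0, 0], "delta_pos": [0, 0, 0], "gripper": 0}, {"turn": [0, 0, 0], "delta_pos": [0, 0, 0], "gripper": 20}, {"turn": [0, 0, 0], "delta_pos": [0, 0, 0], "gripper": 40}, {"turn": [0, 0, 0], "delta_pos": [0, 0, 0], "gripper": 40}]}}

```text
clock: 9.45
eef_pos: [0.5414, 0.2735, 0.0644]
eef_rot: [1.995, 1.571, -2.777]
force: [-0.1, -0.2, 0.2]
gripper_width: 0.469
```

Emit:
{"method": "carry_out", "body": {"plan": [{"turn": [0, 0, 0], "delta_pos": [-30, 0, 0], "gripper": 40}, {"turn": [0, 0, 0], "delta_pos": [-50, 0, 0], "gripper": 40}, {"turn": [0, 0, 0], "delta_pos": [-50, 0, 0], "gripper": 40}, {"turn": [0, 0, 0], "delta_pos": [0, 0, 0], "gripper": 40}]}}

```text
clock: 9.95
eef_pos: [0.5453, 0.2748, 0.2008]
eef_rot: [-1.189, 1.559, 0.322]
force: [1.3, 0.3, 0.6]
gripper_width: 0.471
```

Run:
```python
from h import *
settle((.5301,-.2047,.19),-5.1,4)
im=vision.grab_frame("wrist"); cv2.imwrite("pics/w10.png",im[:,:,::-1])
im=vision.grab_frame("scene"); crop(im,400,130,500,230,5,"s10.png")
```

```text
sd [0.0012 0.0004 0.0019]
t 10.15 mean [0.5415 0.2735 0.1947] F [-0.6 -0.4 -0.4] g 39.6
turn [0.0292 0.0001 0.0004] delta [   4.7  -31.2 -477.3]
```

View pics/w10.png

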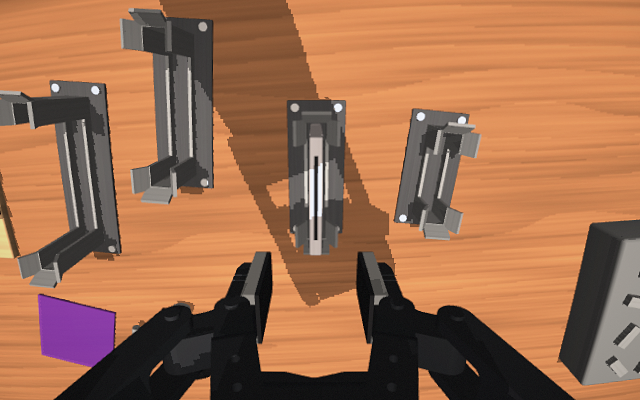

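View pics/s10.png

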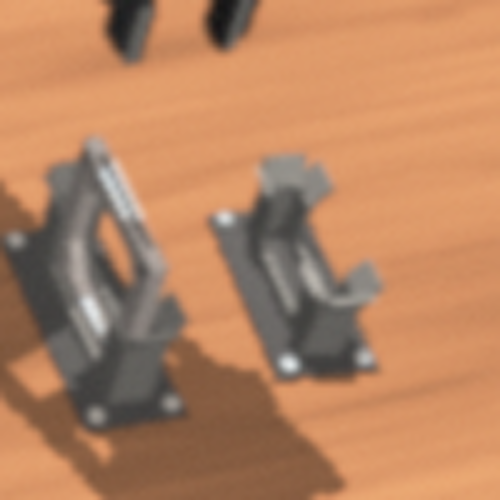

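Emit:
{"method": "carry_out", "body": {"plan": [{"turn": [0.029, 0, 0], "delta_pos": [0, 0, 0], "gripper": 40}, {"turn": [0, 0, 0], "delta_pos": [0, -3, -50], "gripper": 40}, {"turn": [0, 0, 0], "delta_pos": [0, -4, -55], "gripper": 40}, {"turn": [0, 0, 0], "delta_pos": [0, -4, -55], "gripper": 40}, {"turn": [0, 0, 0], "delta_pos": [0, -4, -55], "gripper": 40}]}}

```text
clock: 10.88
eef_pos: [0.537, 0.0565, 0.1941]
eef_rot: [1.722, 1.57, -3.08]
force: [0.2, -0.5, -1.0]
gripper_width: 0.47
```

Emit:
{"method": "carry_out", "body": {"plan": [{"turn": [0, 0, 0], "delta_pos": [0, -4, -55], "gripper": 40}, {"turn": [0, 0, 0], "delta_pos": [0, -4, -55], "gripper": 40}, {"turn": [0, 0, 0], "delta_pos": [0, -4, -55], "gripper": 40}, {"turn": [0, 0, 0], "delta_pos": [0, -4, -55], "gripper": 40}, {"turn": [0, 0, 0], "delta_pos": [0, 0, -42], "gripper": 40}]}}

```text
clock: 11.5
eef_pos: [0.5297, -0.2066, 0.1941]
eef_rot: [1.532, 1.57, 3.012]
force: [0.0, 0.2, -0.1]
gripper_width: 0.466
```

Run:
```python
from h import *
settle((.5301,-.2047,.05),-5.1,6)
c=cam("wrist");im=vision.grab_frame("wrist"); cv2.imwrite("pics/w11.png",im[:,:,::-1])
d=np.radians(-5.1); u=np.array([np.cos(d),np.sin(d),0])
for k,p in {118:(.5076,-.2829),76:(.5301,-.2047),142:(.5129,-.3644)}.items():
    P=np.array([*p,.01+k/1000]); print(k,proj(c,[P-u*k/2000,P,P+u*k/2000]).round(1).tolist())
```

```text
sd [0.0002 0.0029 0.0001]
t 11.8 mean [ 0.5296 -0.2064  0.194 ] F [ 0.2  0.4 -1.2] g 39.7
turn [-0.003  -0.0004 -0.0008] delta [144.   -0.4   1.7]
118 [[185.6, 98.8], [195.2, 188.4], [204.3, 264.9]]
76 [[312.6, 144.7], [312.6, 191.6], [312.6, 234.5]]
142 [[36.9, 104.7], [63.0, 218.1], [87.4, 310.5]]
```

View pics/w11.png

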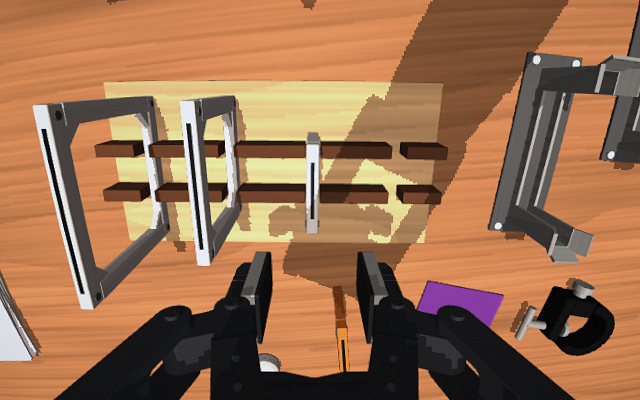

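Emit:
{"method": "carry_out", "body": {"plan": [{"turn": [0, 0, 0], "delta_pos": [50, 0, 0.5], "gripper": 40}, {"turn": [0, 0, 0], "delta_pos": [50, 0, 0], "gripper": 40}, {"turn": [0, 0, 0], "delta_pos": [30, 0, 0], "gripper": 40}, {"turn": [0, 0, 0], "delta_pos": [14, 0, 0], "gripper": 40}, {"turn": [0, 0, 0], "delta_pos": [0, 0, 0], "gripper": 25}]}}

```text
clock: 12.48
eef_pos: [0.5299, -0.2028, 0.0501]
eef_rot: [1.121, 1.569, 2.604]
force: [0.5, 0.2, -0.3]
gripper_width: 0.296
```

Emit:
{"method": "carry_out", "body": {"plan": [{"turn": [0, 0, 0], "delta_pos": [0, 0, 0], "gripper": 0}, {"turn": [0, 0, 0], "delta_pos": [0, 0, 0], "gripper": 0}, {"turn": [0, 0, 0], "delta_pos": [0, 0, 0], "gripper": 0}, {"turn": [0, 0, 0], "delta_pos": [0, 0, 0], "gripper": 0}]}}

```text
clock: 12.98
eef_pos: [0.5315, -0.2045, 0.0523]
eef_rot: [-1.932, 1.567, -0.45]
force: [-1.0, 0.7, 5.6]
gripper_width: 0.105
```

Run:
```python
from h import *
settle((.5301,-.2047,.05),-5.1,3)
im=vision.grab_frame("wrist"); cv2.imwrite("pics/w12.png",im[:,:,::-1])
```

```text
sd [0. 0. 0.]
t 13.12 mean [ 0.5315 -0.2045  0.0523] F [0.1 1.3 6.8] g 8.7
turn [ 0.0001 -0.0012  0.0031] delta [ 2.3  1.4 -0.3]
```

View pics/w12.png

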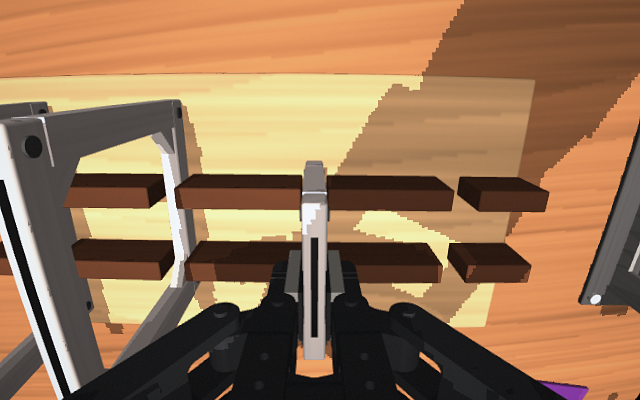

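Emit:
{"method": "carry_out", "body": {"plan": [{"turn": [0, 0, 0], "delta_pos": [-20, 0, 0], "gripper": 0}, {"turn": [0, 0, 0], "delta_pos": [-45, 0, 0], "gripper": 0}, {"turn": [0, 0, 0], "delta_pos": [-45, 0, 0], "gripper": 0}, {"turn": [0, 0, 0], "delta_pos": [-30, 0, 0], "gripper": 0}, {"turn": [0.06, 0, 0], "delta_pos": [0, 0, 0], "gripper": 0}]}}

```text
clock: 13.8
eef_pos: [0.532, -0.205, 0.1943]
eef_rot: [-1.963, 1.564, -0.543]
force: [-0.2, -0.4, -0.5]
gripper_width: 0.105
```

Run:
```python
from h import *
settle((.5494,.3928,.046),-8.6,4)
```

```text
sd [0.0005 0.0003 0.001 ]
t 14.0 mean [ 0.53   -0.2039  0.1909] F [ 0.4 -0.2 -0.5] g 8.7
turn [ 0.0009 -0.0002  0.0003] delta [144.9  70.  592.9]
```

Emit:
{"method": "carry_out", "body": {"plan": [{"turn": [0, 0, 0], "delta_pos": [0, 6, 42], "gripper": 0}, {"turn": [0, 0, 0], "delta_pos": [0, 6, 53], "gripper": 0}, {"turn": [0, 0, 0], "delta_pos": [0, 6, 53], "gripper": 0}, {"turn": [0, 0, 0], "delta_pos": [0, 6, 53], "gripper": 0}, {"turn": [0, 0, 0], "delta_pos": [0, 6, 53], "gripper": 0}]}}

```text
clock: 14.62
eef_pos: [0.5373, 0.0534, 0.1895]
eef_rot: [1.705, 1.569, 3.128]
force: [0.8, -0.9, -1.7]
gripper_width: 0.105
```

Emit:
{"method": "carry_out", "body": {"plan": [{"turn": [0, 0, 0], "delta_pos": [0, 6, 53], "gripper": 0}, {"turn": [0, 0, 0], "delta_pos": [0, 6, 53], "gripper": 0}, {"turn": [0, 0, 0], "delta_pos": [0, 6, 53], "gripper": 0}, {"turn": [0, 0, 0], "delta_pos": [0, 6, 53], "gripper": 0}, {"turn": [0, 0, 0], "delta_pos": [0, 6, 53], "gripper": 0}]}}

```text
clock: 15.25
eef_pos: [0.547, 0.3197, 0.1892]
eef_rot: [2.248, 1.569, -2.613]
force: [0.9, -0.2, 0.2]
gripper_width: 0.107
```

Emit:
{"method": "carry_out", "body": {"plan": [{"turn": [0, 0, 0], "delta_pos": [0, 6, 46], "gripper": 0}, {"turn": [0, 0, 0], "delta_pos": [0, 4, 28], "gripper": 0}, {"turn": [0, 0, 0], "delta_pos": [0, 0, 0], "gripper": 0}]}}

```text
clock: 15.62
eef_pos: [0.5476, 0.3948, 0.1888]
eef_rot: [2.128, 1.568, -2.73]
force: [0.0, -0.2, 0.7]
gripper_width: 0.106
```

Run:
```python
from h import *
settle((.5494,.3928,.046),-8.6,6)
c=cam("wrist");im=vision.grab_frame("wrist"); cv2.imwrite("pics/w13.png",im[:,:,::-1])
```

```text
sd [0.0004 0.0006 0.0005]
t 15.93 mean [0.5485 0.3921 0.1897] F [ 0.1  0.9 -0.1] g 8.9
turn [ 0.0012 -0.0015 -0.0012] delta [143.7  -0.8   0.8]
```

View pics/w13.png

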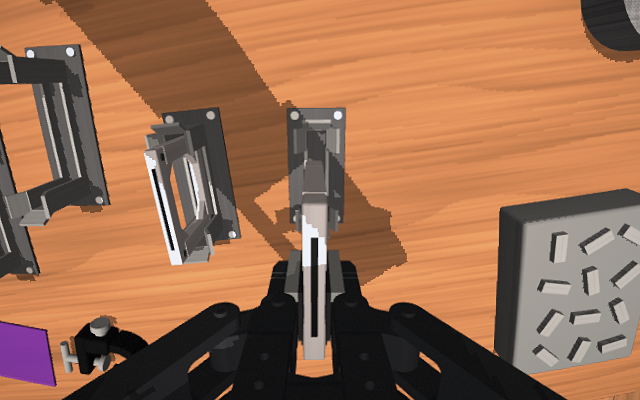

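Emit:
{"method": "carry_out", "body": {"plan": [{"turn": [0, 0, 0], "delta_pos": [40, 0, 1], "gripper": 0}, {"turn": [0, 0, 0], "delta_pos": [35, 0, 0], "gripper": 0}, {"turn": [0, 0, 0], "delta_pos": [25, 0, 0], "gripper": 0}, {"turn": [0, 0, 0], "delta_pos": [20, 0, 0], "gripper": 0}, {"turn": [0, 0, 0], "delta_pos": [12, 0, 0], "gripper": 0}]}}

```text
clock: 16.6
eef_pos: [0.5488, 0.3935, 0.0576]
eef_rot: [2.265, 1.57, -2.597]
force: [-0.4, 0.6, -0.5]
gripper_width: 0.103
```

Run:
```python
from h import *
settle((.5494,.3928,.046),-8.6,5)
im=vision.grab_frame("wrist"); cv2.imwrite("pics/w14.png",im[:,:,::-1])
```

```text
sd [0.0007 0.0005 0.0014]
t 16.85 mean [0.5489 0.3938 0.0582] F [-0.5  0.2 -1.2] g 8.7
turn [ 0.0011 -0.0003 -0.0003] delta [12.2 -0.6 -0.9]
```

View pics/w14.png

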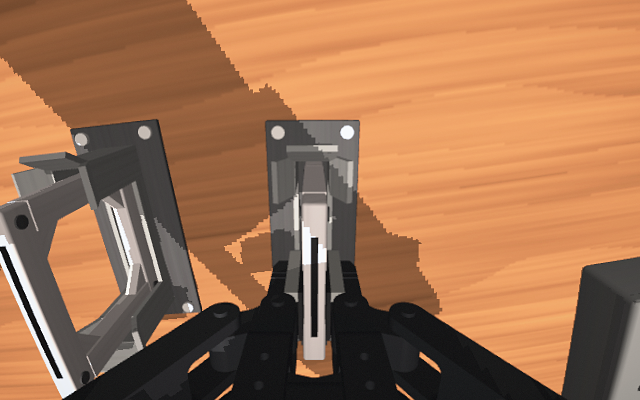

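Emit:
{"method": "carry_out", "body": {"plan": [{"turn": [0, 0, 0], "delta_pos": [7, 0, -0.5], "gripper": 0}, {"turn": [0, 0, 0], "delta_pos": [4, 0, 0], "gripper": 0}, {"turn": [0, 0, 0], "delta_pos": [0, 0, 0], "gripper": 0}, {"turn": [0, 0, 0], "delta_pos": [0, 0, 0], "gripper": 0}]}}

```text
clock: 17.4
eef_pos: [0.5489, 0.3935, 0.0475]
eef_rot: [2.156, 1.571, -2.705]
force: [-0.4, 0.1, -0.3]
gripper_width: 0.104
```

Run:
```python
from h import *
settle((.5494,.3928,.046),-8.6,3)
```

```text
sd [0.     0.     0.0001]
t 17.55 mean [0.549  0.3936 0.0477] F [ 1.  -0.6 -1.4] g 9.0
turn [0.0013 0.0002 0.0003] delta [ 1.7 -0.5 -0.7]
```

Emit:
{"method": "carry_out", "body": {"plan": [{"turn": [0, 0, 0], "delta_pos": [1.5, 0, 0], "gripper": 0}, {"turn": [0, 0, 0], "delta_pos": [0, 0, 0], "gripper": 0}, {"turn": [0, 0, 0], "delta_pos": [0, 0, 0], "gripper": 20}, {"turn": [0, 0, 0], "delta_pos": [0, 0, 0], "gripper": 40}, {"turn": [0, 0, 0], "delta_pos": [0, 0, 0], "gripper": 40}]}}

```text
clock: 18.18
eef_pos: [0.5489, 0.3935, 0.046]
eef_rot: [2.365, 1.571, -2.496]
force: [0.3, -1.0, -0.6]
gripper_width: 0.466
```

Emit:
{"method": "carry_out", "body": {"plan": [{"turn": [0, 0, 0], "delta_pos": [-30, 0, 0], "gripper": 40}, {"turn": [0, 0, 0], "delta_pos": [-50, 0, 0], "gripper": 40}, {"turn": [0, 0, 0], "delta_pos": [-60, 0, 0], "gripper": 40}, {"turn": [0, 0, 0], "delta_pos": [-60, 0, 0], "gripper": 40}, {"turn": [-0.061, 0, 0], "delta_pos": [0, 0, 0], "gripper": 40}]}}

```text
clock: 18.8
eef_pos: [0.5526, 0.3955, 0.2552]
eef_rot: [-0.99, 1.555, 0.494]
force: [0.3, 0.9, 0.4]
gripper_width: 0.468
```

Run:
```python
from h import *
settle((.5076,-.2829,.092),-5.1,4)
im=vision.grab_frame("wrist"); cv2.imwrite("pics/w15.png",im[:,:,::-1])
im=vision.grab_frame("scene"); crop(im,400,130,500,230,5,"s15.png")
```

```text
sd [0.001  0.0006 0.0024]
t 19.0 mean [0.5493 0.3938 0.2476] F [-0.1  0.1  0.1] g 39.9
turn [0.0015 0.0014 0.0022] delta [ 155.6  -18.6 -677.7]
```

View pics/w15.png

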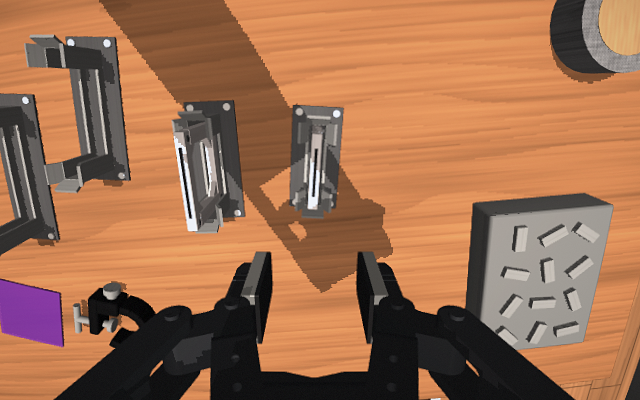

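View pics/s15.png

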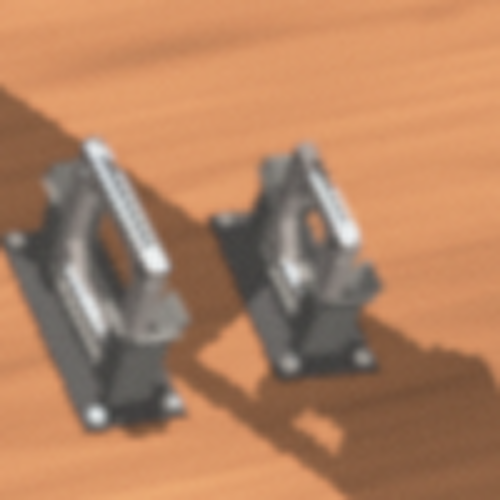

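Emit:
{"method": "carry_out", "body": {"plan": [{"turn": [0, 0, 0], "delta_pos": [0, -1, -45], "gripper": 40}, {"turn": [0, 0, 0], "delta_pos": [0, -2, -55], "gripper": 40}, {"turn": [0, 0, 0], "delta_pos": [0, -2, -55], "gripper": 40}, {"turn": [0, 0, 0], "delta_pos": [0, -2, -55], "gripper": 40}, {"turn": [0, 0, 0], "delta_pos": [0, -2, -55], "gripper": 40}]}}

```text
clock: 19.73
eef_pos: [0.5337, 0.127, 0.2448]
eef_rot: [1.795, 1.569, -3.005]
force: [1.0, -0.6, 0.4]
gripper_width: 0.471
```

Emit:
{"method": "carry_out", "body": {"plan": [{"turn": [0, 0, 0], "delta_pos": [0, -2, -55], "gripper": 40}, {"turn": [0, 0, 0], "delta_pos": [0, -2, -55], "gripper": 40}, {"turn": [0, 0, 0], "delta_pos": [0, -1, -55], "gripper": 40}, {"turn": [0, 0, 0], "delta_pos": [0, -1, -55], "gripper": 40}, {"turn": [0, 0, 0], "delta_pos": [0, -1, -55], "gripper": 40}]}}

```text
clock: 20.35
eef_pos: [0.5166, -0.1473, 0.2449]
eef_rot: [1.135, 1.569, 2.618]
force: [1.2, -0.1, -0.0]
gripper_width: 0.469
```

Emit:
{"method": "carry_out", "body": {"plan": [{"turn": [0, 0, 0], "delta_pos": [0, -1, -55], "gripper": 40}, {"turn": [0, 0, 0], "delta_pos": [0, -1, -50], "gripper": 40}, {"turn": [0, 0, 0], "delta_pos": [0, -1, -33], "gripper": 40}, {"turn": [0, 0, 0], "delta_pos": [0, 0, 0], "gripper": 40}]}}

```text
clock: 20.85
eef_pos: [0.5073, -0.2855, 0.2445]
eef_rot: [1.113, 1.568, 2.592]
force: [0.5, 0.6, 0.5]
gripper_width: 0.472
```

Run:
```python
from h import *
settle((.5076,-.2829,.092),-5.1,5)
c=cam("wrist");im=vision.grab_frame("wrist"); cv2.imwrite("pics/w16.png",im[:,:,::-1])
d=np.radians(-5.1); u=np.array([np.cos(d),np.sin(d),0])
for k,p in {118:(.5076,-.2829),142:(.5129,-.3644)}.items():
    P=np.array([*p,.01+k/1000]); print(k,proj(c,[P-u*k/2000,P,P+u*k/2000]).round(1).tolist())
```

```text
sd [0.0003 0.0007 0.0004]
t 21.1 mean [ 0.508  -0.2827  0.2451] F [ 0.7  0.1 -0.1] g 39.8
turn [ 0.0011  0.0015 -0.0015] delta [153.1   0.4  -0.2]
118 [[313.5, 114.6], [313.3, 186.9], [313.1, 250.4]]
142 [[201.3, 118.4], [210.2, 210.8], [218.5, 288.7]]
```

View pics/w16.png

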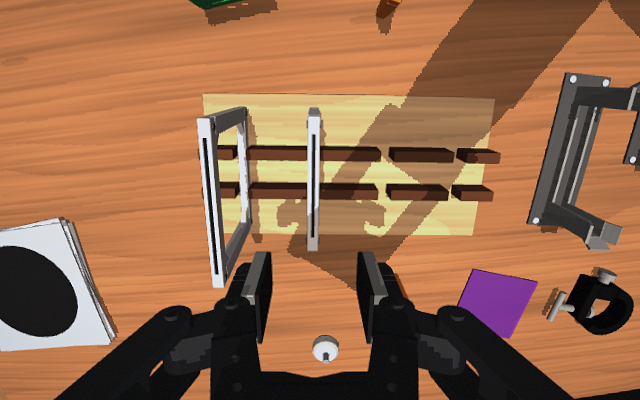

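Emit:
{"method": "carry_out", "body": {"plan": [{"turn": [0, 0, 0], "delta_pos": [50, 0, 0], "gripper": 40}, {"turn": [0, 0, 0], "delta_pos": [50, 0, 0], "gripper": 40}, {"turn": [0, 0, 0], "delta_pos": [35, 0, 0], "gripper": 40}, {"turn": [0, 0, 0], "delta_pos": [18, 0, 0], "gripper": 40}, {"turn": [0, 0, 0], "delta_pos": [0, 0, 0], "gripper": 25}]}}

```text
clock: 21.78
eef_pos: [0.5079, -0.2825, 0.0922]
eef_rot: [0.976, 1.568, 2.459]
force: [0.7, 0.0, 0.1]
gripper_width: 0.295
```

Emit:
{"method": "carry_out", "body": {"plan": [{"turn": [0, 0, 0], "delta_pos": [0, 0, 0], "gripper": 0}, {"turn": [0, 0, 0], "delta_pos": [0, 0, 0], "gripper": 0}, {"turn": [0, 0, 0], "delta_pos": [0, 0, 0], "gripper": 0}, {"turn": [0, 0, 0], "delta_pos": [0, 0, 0], "gripper": 0}]}}

```text
clock: 22.28
eef_pos: [0.5096, -0.2845, 0.095]
eef_rot: [-2.096, 1.567, -0.614]
force: [0.4, 0.9, 5.9]
gripper_width: 0.102
```

Run:
```python
from h import *
settle((.5076,-.2829,.092),-5.1,3)
im=vision.grab_frame("wrist"); cv2.imwrite("pics/w17.png",im[:,:,::-1])
```

```text
sd [0. 0. 0.]
t 22.43 mean [ 0.5096 -0.2845  0.095 ] F [0.7 0.5 6. ] g 8.7
turn [ 0.0011 -0.0018  0.0032] delta [3.  2.2 1.4]
```

View pics/w17.png

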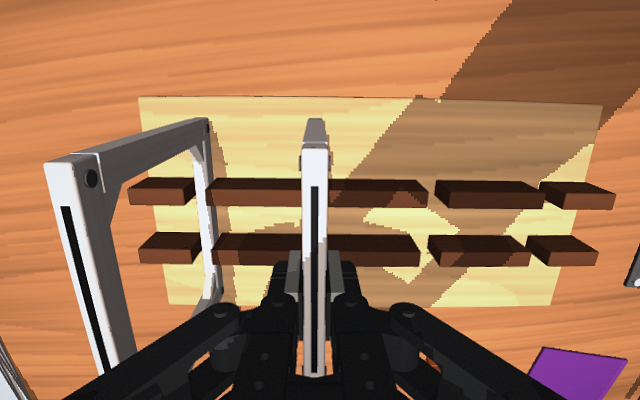

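Emit:
{"method": "carry_out", "body": {"plan": [{"turn": [0, 0, 0], "delta_pos": [-20, 0, 0], "gripper": 0}, {"turn": [0, 0, 0], "delta_pos": [-40, 0, 0], "gripper": 0}, {"turn": [0, 0, 0], "delta_pos": [-45, 0, 0], "gripper": 0}, {"turn": [0, 0, 0], "delta_pos": [-35, 0, 0], "gripper": 0}, {"turn": [0.049, 0, 0], "delta_pos": [0, 0, 0], "gripper": 0}]}}

```text
clock: 23.1
eef_pos: [0.5101, -0.285, 0.2373]
eef_rot: [-2.109, 1.563, -0.677]
force: [-0.7, 0.7, -2.5]
gripper_width: 0.104
```

Run:
```python
from h import *
settle((.4705,.1468,.089),-7.9,4)
```

```text
sd [0.0005 0.0004 0.0012]
t 23.3 mean [ 0.5082 -0.2835  0.2333] F [ 0.9  1.  -1.8] g 8.8
turn [ 0.0008 -0.0002  0.0001] delta [144.3  96.5 421.1]
```

Emit:
{"method": "carry_out", "body": {"plan": [{"turn": [0, 0, 0], "delta_pos": [0, 9, 40], "gripper": 0}, {"turn": [0, 0, 0], "delta_pos": [0, 12, 52], "gripper": 0}, {"turn": [0, 0, 0], "delta_pos": [0, 12, 52], "gripper": 0}, {"turn": [0, 0, 0], "delta_pos": [0, 12, 52], "gripper": 0}, {"turn": [0, 0, 0], "delta_pos": [0, 12, 52], "gripper": 0}]}}

```text
clock: 23.92
eef_pos: [0.4846, -0.0284, 0.232]
eef_rot: [1.414, 1.569, 2.848]
force: [0.3, 0.3, -0.3]
gripper_width: 0.105
```

Emit:
{"method": "carry_out", "body": {"plan": [{"turn": [0, 0, 0], "delta_pos": [0, 12, 52], "gripper": 0}, {"turn": [0, 0, 0], "delta_pos": [0, 12, 52], "gripper": 0}, {"turn": [0, 0, 0], "delta_pos": [0, 10, 45], "gripper": 0}, {"turn": [0, 0, 0], "delta_pos": [0, 5, 24], "gripper": 0}, {"turn": [0, 0, 0], "delta_pos": [0, 0, 0], "gripper": 0}]}}

```text
clock: 24.55
eef_pos: [0.4696, 0.1479, 0.232]
eef_rot: [1.856, 1.568, -2.989]
force: [0.4, -1.1, -0.2]
gripper_width: 0.103
```

Run:
```python
from h import *
settle((.4705,.1468,.089),-7.9,6)
c=cam("wrist");im=vision.grab_frame("wrist"); cv2.imwrite("pics/w18.png",im[:,:,::-1])
```

```text
sd [0.0003 0.0005 0.0003]
t 24.85 mean [0.4704 0.1459 0.2325] F [ 0.   0.1 -0.2] g 9.1
turn [ 0.0008 -0.0009 -0.0011] delta [143.5   0.    0.9]
```

View pics/w18.png

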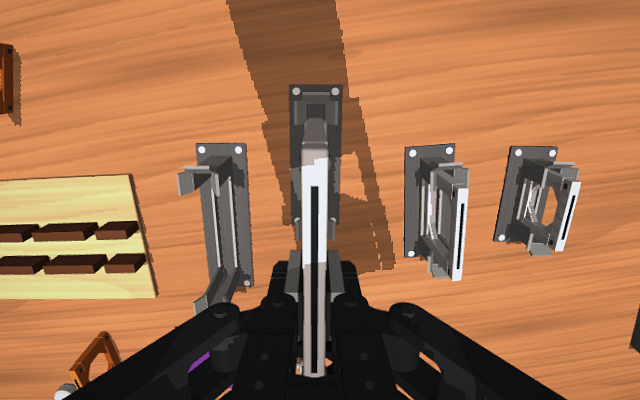

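Run:
```python
from h import *
c=cam("wrist")
P=onz(c,[(296,91),(336,91)],.006); a=np.radians(-8); print(P.round(4),P.mean(0)[:2]+.075*np.array([np.cos(a),np.sin(a)]))
P=onz(c,[(201,150),(239,149),(247,283)],.006);print(P.round(4)); print((P[0]+P[2])/2, (P[:2].mean(0)[:2]+.087*np.array([np.cos(-.148),np.sin(-.148)])))
```

```text
[[0.3932 0.1366 0.006 ]
 [0.3991 0.1793 0.006 ]] [0.47044161 0.14750842]
[[0.4413 0.0197 0.006 ]
 [0.4464 0.063  0.006 ]
 [0.6196 0.0367 0.006 ]]
[0.53046754 0.02818677 0.006     ] [0.52990578 0.02852419]
```

Emit:
{"method": "carry_out", "body": {"plan": [{"turn": [0, 0, 0], "delta_pos": [40, 0, 1], "gripper": 0}, {"turn": [0, 0, 0], "delta_pos": [35, 0, 0], "gripper": 0}, {"turn": [0, 0, 0], "delta_pos": [25, 0, 0], "gripper": 0}, {"turn": [0, 0, 0], "delta_pos": [20, 0, 0], "gripper": 0}, {"turn": [0, 0, 0], "delta_pos": [12, 0, 0], "gripper": 0}]}}

```text
clock: 25.52
eef_pos: [0.4703, 0.1469, 0.1]
eef_rot: [1.869, 1.569, -2.981]
force: [0.1, 1.5, -0.2]
gripper_width: 0.102
```

Run:
```python
from h import *
settle((.471,.147,.089),-7.9,5)
im=vision.grab_frame("wrist"); cv2.imwrite("pics/w19.png",im[:,:,::-1])
```

```text
sd [0.0008 0.0003 0.0011]
t 25.77 mean [0.4706 0.1472 0.1006] F [ 0.7 -0.1 -1.2] g 8.6
turn [ 0.0005 -0.0003 -0.0009] delta [11.6 -0.4 -0.2]
```

View pics/w19.png

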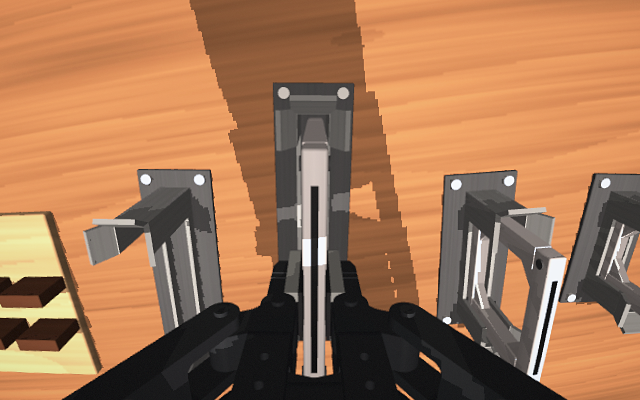

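Emit:
{"method": "carry_out", "body": {"plan": [{"turn": [0, 0, 0], "delta_pos": [7, 0, 0], "gripper": 0}, {"turn": [0, 0, 0], "delta_pos": [4, 0, 0], "gripper": 0}, {"turn": [0, 0, 0], "delta_pos": [0, 0, 0], "gripper": 0}, {"turn": [0, 0, 0], "delta_pos": [1, 0, 0], "gripper": 0}, {"turn": [0, 0, 0], "delta_pos": [0, 0, 0], "gripper": 0}]}}

```text
clock: 26.45
eef_pos: [0.4709, 0.1476, 0.0892]
eef_rot: [-1.295, 1.571, 0.139]
force: [0.8, 0.1, -1.1]
gripper_width: 0.102
```

Emit:
{"method": "carry_out", "body": {"plan": [{"turn": [0, 0, 0], "delta_pos": [0, 0, 0], "gripper": 20}, {"turn": [0, 0, 0], "delta_pos": [0, 0, 0], "gripper": 40}, {"turn": [0, 0, 0], "delta_pos": [0, 0, 0], "gripper": 40}]}}

```text
clock: 26.82
eef_pos: [0.471, 0.1476, 0.0893]
eef_rot: [-1.312, 1.57, 0.122]
force: [1.3, -0.0, 0.1]
gripper_width: 0.467
```

Emit:
{"method": "carry_out", "body": {"plan": [{"turn": [0, 0, 0], "delta_pos": [-30, 0, 0], "gripper": 40}, {"turn": [0, 0, 0], "delta_pos": [-50, 0, 0], "gripper": 40}, {"turn": [0, 0, 0], "delta_pos": [-60, 0, 0], "gripper": 40}, {"turn": [0, 0, 0], "delta_pos": [-30, 0, 0], "gripper": 40}, {"turn": [0.049, 0, 0], "delta_pos": [0, 0, 0], "gripper": 40}]}}

```text
clock: 27.45
eef_pos: [0.4732, 0.1479, 0.2634]
eef_rot: [-1.253, 1.562, 0.131]
force: [-1.1, -0.7, -0.4]
gripper_width: 0.472
```

Run:
```python
from h import *
settle((.5129,-.3644,.116),-5.2,4)
im=vision.grab_frame("wrist"); cv2.imwrite("pics/w20.png",im[:,:,::-1])
im=vision.grab_frame("scene"); crop(im,300,130,500,250,4,"s20.png")
```

```text
sd [0.0006 0.0001 0.0011]
t 27.65 mean [0.4711 0.1476 0.2598] F [-1.  -0.1 -0.6] g 40.1
turn [-0.0953  0.0004  0.0014] delta [ 143.8  -88.1 -506.1]
```

View pics/w20.png

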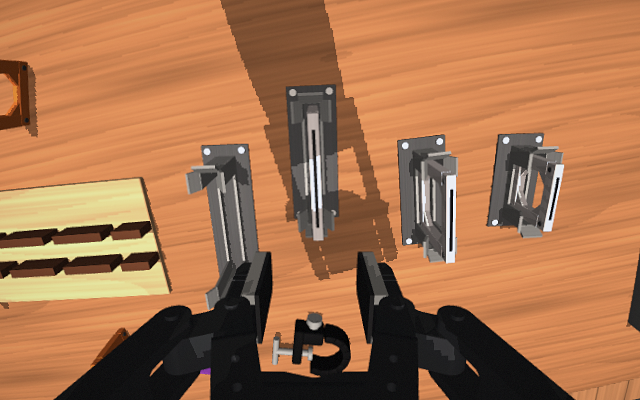

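View pics/s20.png

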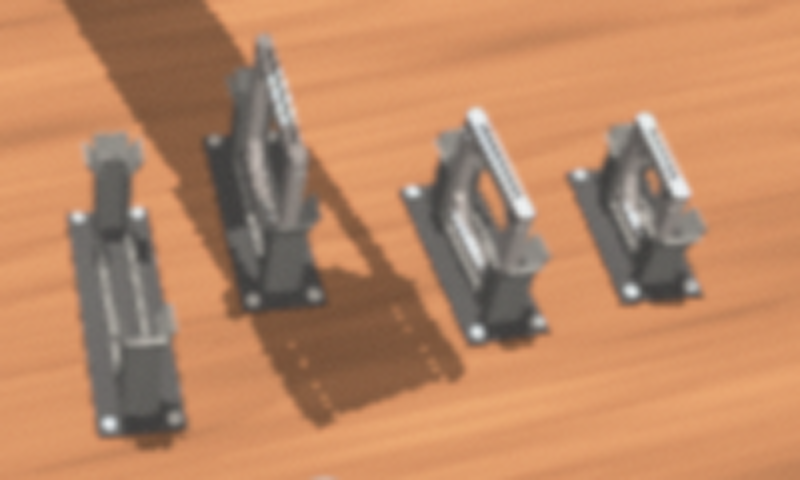

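Emit:
{"method": "carry_out", "body": {"plan": [{"turn": [-0.095, 0, 0], "delta_pos": [0, 0, 0], "gripper": 40}, {"turn": [0, 0, 0], "delta_pos": [0, -8, -45], "gripper": 40}, {"turn": [0, 0, 0], "delta_pos": [0, -9, -54], "gripper": 40}, {"turn": [0, 0, 0], "delta_pos": [0, -9, -54], "gripper": 40}, {"turn": [0, 0, 0], "delta_pos": [0, -9, -54], "gripper": 40}]}}

```text
clock: 28.38
eef_pos: [0.4865, -0.0632, 0.2585]
eef_rot: [1.187, 1.57, 2.668]
force: [1.2, 1.0, -0.5]
gripper_width: 0.472
```

Emit:
{"method": "carry_out", "body": {"plan": [{"turn": [0, 0, 0], "delta_pos": [0, -9, -54], "gripper": 40}, {"turn": [0, 0, 0], "delta_pos": [0, -9, -54], "gripper": 40}, {"turn": [0, 0, 0], "delta_pos": [0, -9, -54], "gripper": 40}, {"turn": [0, 0, 0], "delta_pos": [0, -9, -54], "gripper": 40}, {"turn": [0, 0, 0], "delta_pos": [0, -9, -50], "gripper": 40}]}}

```text
clock: 29.0
eef_pos: [0.5072, -0.3325, 0.2581]
eef_rot: [0.822, 1.569, 2.302]
force: [1.2, 0.5, 0.7]
gripper_width: 0.466
```

Emit:
{"method": "carry_out", "body": {"plan": [{"turn": [0, 0, 0], "delta_pos": [0, -8, -33], "gripper": 40}, {"turn": [0, 0, 0], "delta_pos": [0, 0, 0], "gripper": 40}]}}

```text
clock: 29.25
eef_pos: [0.5119, -0.3666, 0.2575]
eef_rot: [1.083, 1.569, 2.56]
force: [-0.1, 0.8, 0.4]
gripper_width: 0.468
```

Run:
```python
from h import *
settle((.5129,-.3644,.116),-5.2,6)
c=cam("wrist");im=vision.grab_frame("wrist"); cv2.imwrite("pics/w21.png",im[:,:,::-1])
d=np.radians(-5.2); u=np.array([np.cos(d),np.sin(d),0])
for k,p in {142:(.5129,-.3644)}.items():
    P=np.array([*p,.01+k/1000]); print(k,proj(c,[P-u*k/2000,P,P+u*k/2000]).round(1).tolist())
```

```text
sd [0.0003 0.0007 0.0005]
t 29.55 mean [ 0.5124 -0.3635  0.2584] F [-0.5  0.7 -0.8] g 40.2
turn [ 0.0004  0.0012 -0.001 ] delta [142.4  -0.6  -0.8]
142 [[312.8, 100.6], [312.7, 191.8], [312.7, 269.2]]
```

View pics/w21.png

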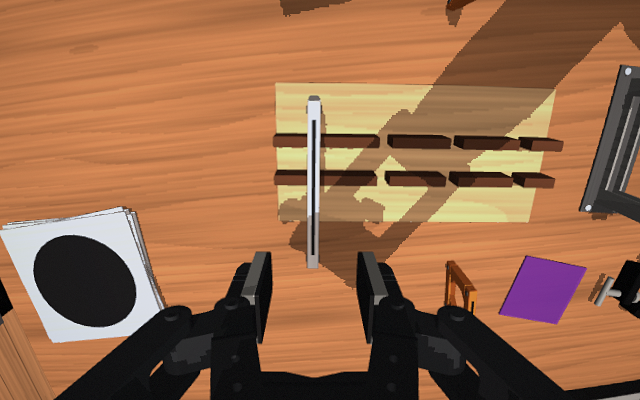

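Frame 142 lies at u≈313, v 100–269, as predicted. Descend and grip.

Emit:
{"method": "carry_out", "body": {"plan": [{"turn": [0, 0, 0], "delta_pos": [50, 0, -0.5], "gripper": 40}, {"turn": [0, 0, 0], "delta_pos": [45, 0, 0], "gripper": 40}, {"turn": [0, 0, 0], "delta_pos": [32, 0, 0], "gripper": 40}, {"turn": [0, 0, 0], "delta_pos": [15, 0, 0], "gripper": 40}, {"turn": [0, 0, 0], "delta_pos": [0, 0, 0], "gripper": 25}]}}

```text
clock: 30.22
eef_pos: [0.5123, -0.3641, 0.1165]
eef_rot: [0.898, 1.569, 2.378]
force: [0.0, 0.4, -0.5]
gripper_width: 0.296
```

Emit:
{"method": "carry_out", "body": {"plan": [{"turn": [0, 0, 0], "delta_pos": [0, 0, 0], "gripper": 0}, {"turn": [0, 0, 0], "delta_pos": [0, 0, 0], "gripper": 0}, {"turn": [0, 0, 0], "delta_pos": [0, 0, 0], "gripper": 0}, {"turn": [0, 0, 0], "delta_pos": [0, 0, 0], "gripper": 0}]}}

```text
clock: 30.72
eef_pos: [0.5137, -0.3658, 0.1191]
eef_rot: [-2.189, 1.567, -0.709]
force: [1.0, 0.3, 6.2]
gripper_width: 0.104
```

Run:
```python
from h import *
settle((.5129,-.3644,.116),-5.2,3)
im=vision.grab_frame("wrist"); cv2.imwrite("pics/w22.png",im[:,:,::-1])
```

```text
sd [0. 0. 0.]
t 30.88 mean [ 0.5137 -0.3658  0.1191] F [0.5 0.3 5.2] g 9.1
turn [-0.0001 -0.0022  0.0031] delta [3.1 0.9 1.3]
```

View pics/w22.png

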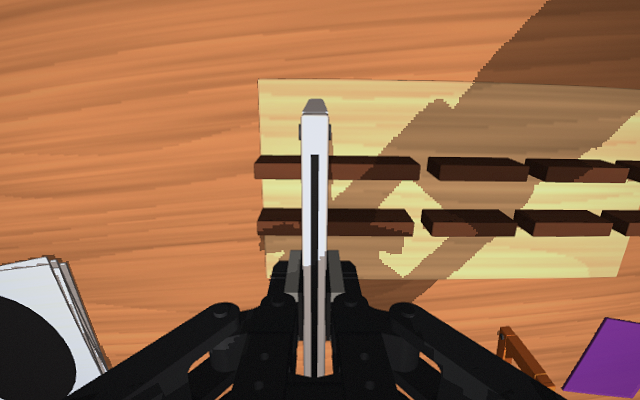

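Emit:
{"method": "carry_out", "body": {"plan": [{"turn": [0, 0, 0], "delta_pos": [-20, 0, 0], "gripper": 0}, {"turn": [0, 0, 0], "delta_pos": [-40, 0, 0], "gripper": 0}, {"turn": [0, 0, 0], "delta_pos": [-40, 0, 0], "gripper": 0}, {"turn": [0, 0, 0], "delta_pos": [-30, 0, 0], "gripper": 0}, {"turn": [0.056, 0, 0], "delta_pos": [0, 0, 0], "gripper": 0}]}}

```text
clock: 31.55
eef_pos: [0.5138, -0.3662, 0.252]
eef_rot: [-2.208, 1.564, -0.785]
force: [0.3, -0.3, -1.4]
gripper_width: 0.102
```

Run:
```python
from h import *
settle((.5305,.0283,.113),-8.4,4)
```

```text
sd [0.0004 0.0004 0.0013]
t 31.75 mean [ 0.5124 -0.3648  0.2481] F [ 0.1  0.3 -2.5] g 9.2
turn [-0.0005 -0.0005  0.0004] delta [135.1  39.5 391.5]
```

Emit:
{"method": "carry_out", "body": {"plan": [{"turn": [0, 0, 0], "delta_pos": [0, 4, 38], "gripper": 0}, {"turn": [0, 0, 0], "delta_pos": [0, 5, 50], "gripper": 0}, {"turn": [0, 0, 0], "delta_pos": [0, 5, 50], "gripper": 0}, {"turn": [0, 0, 0], "delta_pos": [0, 5, 50], "gripper": 0}, {"turn": [0, 0, 0], "delta_pos": [0, 5, 50], "gripper": 0}]}}

```text
clock: 32.38
eef_pos: [0.5228, -0.1241, 0.2463]
eef_rot: [1.268, 1.569, 2.692]
force: [1.0, 0.1, -1.1]
gripper_width: 0.104
```

Emit:
{"method": "carry_out", "body": {"plan": [{"turn": [0, 0, 0], "delta_pos": [0, 5, 50], "gripper": 0}, {"turn": [0, 0, 0], "delta_pos": [0, 5, 50], "gripper": 0}, {"turn": [0, 0, 0], "delta_pos": [0, 4, 36], "gripper": 0}, {"turn": [0, 0, 0], "delta_pos": [0, 2, 18], "gripper": 0}, {"turn": [0, 0, 0], "delta_pos": [0, 0, 0], "gripper": 0}]}}

```text
clock: 33.0
eef_pos: [0.53, 0.0293, 0.2466]
eef_rot: [2.198, 1.57, -2.659]
force: [-0.6, -0.3, -3.0]
gripper_width: 0.106
```

Run:
```python
from h import *
settle((.5305,.0283,.113),-8.4,6)
c=cam("wrist");im=vision.grab_frame("wrist"); cv2.imwrite("pics/w23.png",im[:,:,::-1])
```

```text
sd [0.0001 0.0003 0.0001]
t 33.3 mean [0.5303 0.0277 0.2469] F [ 0.2  0.5 -1.4] g 9.5
turn [-0.0013 -0.0007 -0.0003] delta [ 1.339e+02 -1.000e-01  7.000e-01]
```

View pics/w23.png

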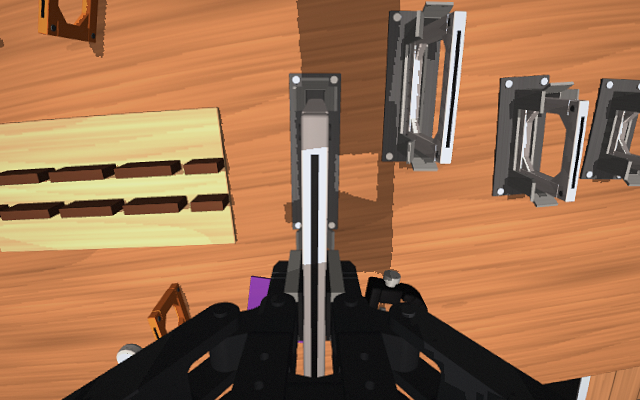

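Emit:
{"method": "carry_out", "body": {"plan": [{"turn": [0, 0, 0], "delta_pos": [38, 0, 0.5], "gripper": 0}, {"turn": [0, 0, 0], "delta_pos": [30, 0, 0], "gripper": 0}, {"turn": [0, 0, 0], "delta_pos": [23, 0, 0], "gripper": 0}, {"turn": [0, 0, 0], "delta_pos": [18, 0, 0], "gripper": 0}, {"turn": [0, 0, 0], "delta_pos": [12, 0, 0], "gripper": 0}]}}

```text
clock: 33.98
eef_pos: [0.5302, 0.029, 0.1252]
eef_rot: [1.745, 1.57, -3.115]
force: [0.1, -0.9, -1.4]
gripper_width: 0.103
```

Run:
```python
from h import *
settle((.5305,.0283,.113),-8.4,5)
im=vision.grab_frame("wrist"); cv2.imwrite("pics/w24.png",im[:,:,::-1])
```

```text
sd [0.0008 0.     0.0011]
t 34.23 mean [0.5302 0.0292 0.1256] F [-0.2  0.2 -1.5] g 8.7
turn [-0.0004 -0.     -0.0007] delta [12.6 -0.4 -0.9]
```

View pics/w24.png

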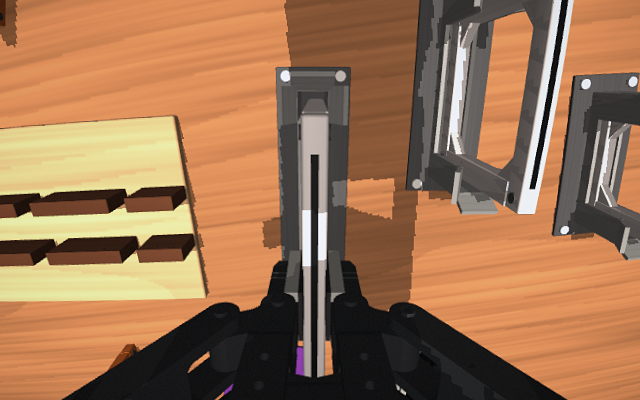

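Emit:
{"method": "carry_out", "body": {"plan": [{"turn": [0, 0, 0], "delta_pos": [7, 0, -0.5], "gripper": 0}, {"turn": [0, 0, 0], "delta_pos": [4, 0, 0], "gripper": 0}, {"turn": [0, 0, 0], "delta_pos": [0, 0, 0], "gripper": 0}, {"turn": [0, 0, 0], "delta_pos": [1.5, 0, 0], "gripper": 0}, {"turn": [0, 0, 0], "delta_pos": [0, 0, 0], "gripper": 0}]}}

```text
clock: 34.9
eef_pos: [0.5303, 0.0288, 0.1135]
eef_rot: [1.701, 1.571, 3.125]
force: [0.2, -1.0, -0.8]
gripper_width: 0.103
```

Emit:
{"method": "carry_out", "body": {"plan": [{"turn": [0, 0, 0], "delta_pos": [0, 0, 0], "gripper": 20}, {"turn": [0, 0, 0], "delta_pos": [0, 0, 0], "gripper": 40}, {"turn": [0, 0, 0], "delta_pos": [0, 0, 0], "gripper": 40}]}}

```text
clock: 35.28
eef_pos: [0.5306, 0.0288, 0.1139]
eef_rot: [-1.585, 1.57, -0.161]
force: [-0.0, -0.5, 0.1]
gripper_width: 0.469
```

Emit:
{"method": "carry_out", "body": {"plan": [{"turn": [0, 0, 0], "delta_pos": [-30, 0, 0], "gripper": 40}, {"turn": [0, 0, 0], "delta_pos": [-50, 0, 0], "gripper": 40}, {"turn": [0, 0, 0], "delta_pos": [-50, 0, 0], "gripper": 40}, {"turn": [0, 0, 0], "delta_pos": [-30, 0, 0], "gripper": 40}, {"turn": [0, 0, 0], "delta_pos": [0, 0, -55], "gripper": 40}]}}

```text
clock: 35.9
eef_pos: [0.5249, -0.0241, 0.278]
eef_rot: [-1.526, 1.562, -0.096]
force: [0.3, -0.6, -0.3]
gripper_width: 0.467
```

Emit:
{"method": "carry_out", "body": {"plan": [{"turn": [0, 0, 0], "delta_pos": [0, 0, -55], "gripper": 40}, {"turn": [0, 0, 0], "delta_pos": [0, 0, -55], "gripper": 40}, {"turn": [0, 0, 0], "delta_pos": [0, 0, -55], "gripper": 40}, {"turn": [0, 0, 0], "delta_pos": [0, 0, -55], "gripper": 40}, {"turn": [0, 0, 0], "delta_pos": [0, 0, 0], "gripper": 40}]}}

```text
clock: 36.52
eef_pos: [0.4892, -0.2469, 0.2735]
eef_rot: [3.085, 1.57, -1.78]
force: [1.0, 1.2, 0.2]
gripper_width: 0.469
```

Run:
```python
from h import *
im=vision.grab_frame("top"); cv2.imwrite("pics/top1.png",im[:,:,::-1]); crop(im,120,150,345,285,3.5,"t25.png")
im=vision.grab_frame("scene"); cv2.imwrite("pics/scene1.png",im[:,:,::-1]); crop(im,300,130,500,250,4,"s25.png")
```

```text
(no output)
```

View pics/t25.png

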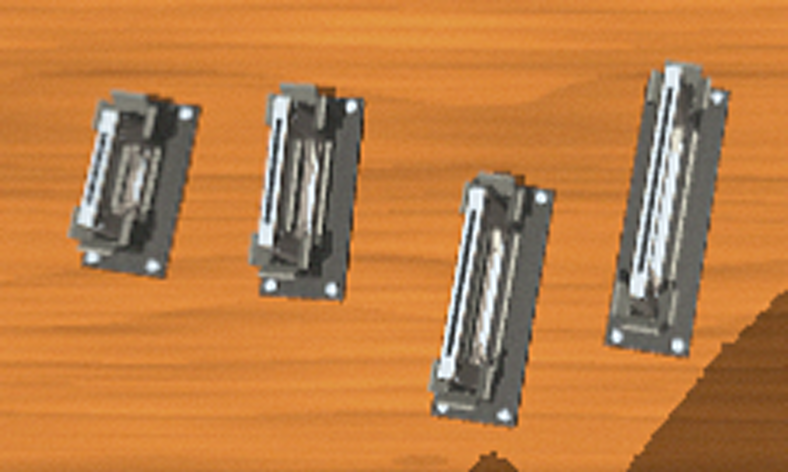

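View pics/s25.png

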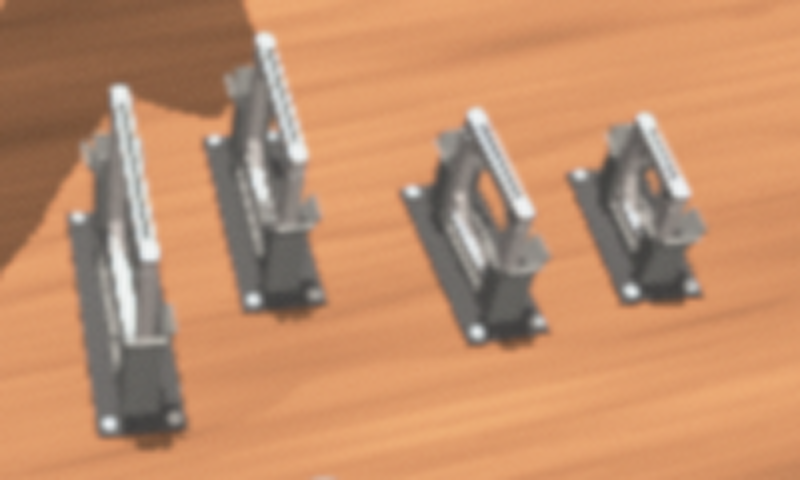

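View pics/scene1.png

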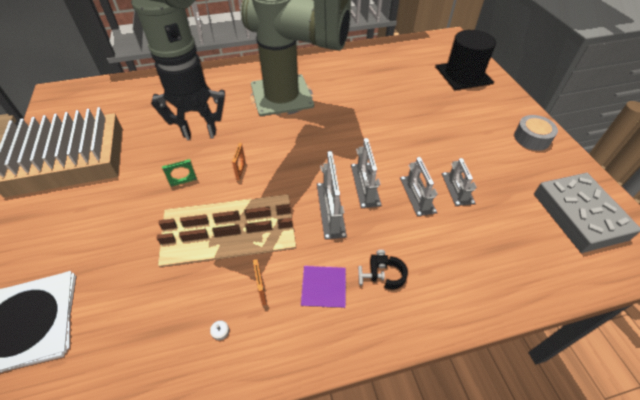

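Run:
```python
from h import *
ct,cs=cam("top"),cam("scene")
# top edge: (near-robot end, far end) midpoints of end in crops
T={142:((637,296),(673,66)),118:((445,377),(476,187)),96:((265,247),(281,97)),76:((85,226),(106,110))}
S={142:((121,86),(149,258)),118:((264,35),(299,160)),96:((477,110),(526,216)),76:((643,114),(684,194))}
for k in T:
    r=[]
    for a,b in zip(T[k],S[k]):
        da=ray(ct,[np.array(a)/3.5+[120,150]-.35])[0]; db=ray(cs,[np.array(b)/4+[300,130]-.35])[0]
        t=np.linalg.lstsq(np.c_[da,-db],cs[3]-ct[3],rcond=None)[0]
        p,q=ct[3]+da*t[0],cs[3]+db*t[1]; r.append((p+q)/2); g=np.linalg.norm(p-q)
    r=np.array(r); print(k,"mid",r.mean(0).round(4),"z ends",r[:,2].round(4),"expect z",.004+k/1000,"len",np.linalg.norm(r[1]-r[0]).round(4),"gap",g.round(4))
i0=cv2.imread("pics/top0.png").astype(int); i1=cv2.imread("pics/top1.png").astype(int)
print("filter/clamp diff px",(abs(i0-i1).max(2)[95:155,255:372]>60).sum())
```

```text
142 mid [0.5282 0.0304 0.148 ] z ends [0.1478 0.1481] expect z 0.146 len 0.1408 gap 0.0003
118 mid [0.4693 0.148  0.1237] z ends [0.123  0.1243] expect z 0.122 len 0.1167 gap 0.0015
96 mid [0.541  0.2736 0.101 ] z ends [0.1003 0.1018] expect z 0.1 len 0.0955 gap 0.0009
76 mid [0.5463 0.3931 0.0824] z ends [0.0811 0.0838] expect z 0.08 len 0.0758 gap 0.0009
filter/clamp diff px 0
```

```bash
python3 -c "
from h import *
s=state();print(s['clock'],s['force']);print(ctrl.hand_in())"
```

```text
36.625 [0.15068721 0.75923774 0.07669913]
the job is handed in; nothing more can be done
None
```

All four frames are upright in the steel holder of their own size, slid down and let go. I placed them in the order 96, 76, 118, 142 and handed in at 36.6 s.

**Final checks:**
- **Height:** the top edges measured 148.0, 123.7, 101.0 and 82.4 mm above the shelf (frames 142, 118, 96 and 76). They should be 146, 122, 100 and 80 mm if fully home. All read 1 to 2.4 mm high, about the 2 mm camera accuracy, so I took them as seated.
- **Position:** each frame sits within about 3 mm of its holder's centre.
- **Glass filter and pipe clamp:** the picture area around them shows no change from the start.
- **Arm:** it is clear of everything, and wrist force was under 1 N at hand-in.

**What disagreed or went wrong:**
- **Fingertip position:** the stated tool geometry did not match what I saw. The fingertips appeared about 15 mm behind the TCP instead of 25 mm ahead. My first grasp of the 96 mm frame therefore closed on air above it without moving it. I lowered the grasp height by about 35 mm, and every grasp after that held.
- **Contact force:** while lowering the 96 mm frame there was a brief 17 N peak, which then settled. It was the largest force I read, though I only read force at the end of each move.

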